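# Vent the UV specimen cleaner: clear its lid and hold it at the vent index

### The arm

A 7-joint arm with a two-finger parallel gripper is mounted at the origin on the work surface. World frame = base frame: x ahead of the robot, y to its left, z up, the work surface at z = 0. Lengths are in m, angles in rad, forces in N, time in s.
With the tool pointing down it reaches from about 0.4 to 0.875 m from the base axis. Payload 19.3 kg.
Tool frame: the origin (TCP) lies between the finger pads; the fingertips stand 17 mm ahead of it and the grasp point (between the pads) lies 2 mm behind it; x points along the fingers, y is the direction in which the jaws open and shut, and the axes are right-handed (so a half turn about x gives the same grasp; the last joint's range is limited). The gripper opens to 85 mm and grips with 20 to 120 N. Pads are 22 mm wide; open, the fingers measure 114 mm over their backs; the gripper's body (76 mm by 85 mm) begins 54 mm behind the grasp point. The pads swing forward as they close: fully open they stand 13 mm farther back than shut.
Start: joints at [1.137, 0.521, -0.036, 1.599, 0.021, 1.021, -0.113], TCP at [0.222, -0.584, 0.211] pointing down, gripper open.
Joint ranges: [-2.91, 2.91], [-0.3, 2.13], [-1.5, 1.42], [0.17, 2.43], [-1.26, 4.41], [0.16, 1.93], [-2.52, 2.52]. Speed limits (rad/s): [1.89, 1.89, 2.39, 2.39, 3.01, 3.01, 3.01].

### API

Orientations are given as [roll, pitch, yaw] about the fixed x, y, z axes, in that order (R = Rz(yaw) Ry(pitch) Rx(roll)).
In Python, from workcell import bot gives the robot as it stands.
- The arm moves only by the shell command python3 -m creep 'ROWS' [FORCE]. ROWS is JSON, a list of rows, each an object of numbers: "wx", "wy", "wz": the turn, a rotation vector about the tool's x, y, z in degrees; "tx", "ty", "tz": the shift along the tool's x, y, z in m; "claw": the closure, from 0 (fully open) to 1 (shut). A call has 1 to 8 rows; each row is the pose to reach, as a shift and turn from the pose measured when the call began, along the tool's axes at that moment; what a row does not reach only later rows make up. A row lasts 1/10 s, in which the tool goes at most 50 mm and 8.59 degrees, less where a joint would pass 70% of its speed; a pose out of reach is approached as far as the arm can. A call with a gripper value outside its range is refused whole. The fingers move at their own pace and stop on an object; FORCE is the grip in N (left out, the last holds). Time passes only in rows, so rows that repeat a pose let the fingers close. It gives the time, the measured TCP pose, the force and the opening at its end, in the units of the state.
- bot.observe(): the state, without advancing time (a new reading comes with each control period).
- bot.grab_frame(name): name is "side" or "top" or "wrist"; returns the picture (400x640x3 uint8, blue, green, red); there is no depth.
- bot.get_calibration(name): a dict with "fx", "fy", "cx", "cy" (pixels), "dist_coeffs" ([k1, k2, p1, p2, k3] as OpenCV has them; the pictures are not rectified), "R" (3x3) and "t" (3): a world point X has camera coordinates R X + t. Camera axes: x right, y down, z forward; pixel columns grow to the right and rows downward; lengths in m; the calibration is good to about 2 mm. A picture is of the moment at which its call begins: read the wrist's pose just before it. get_calibration takes no time and is no camera call; for the wrist camera it gives the pose at the moment of the call.
- bot.job_done(): hands the job in, once; it reports no verdict.
The state is a dict: "clock": time; "qpos": joint angles; "qd": joint speeds; "joint_efforts": joint torques, N m; "position": TCP position; "tool_rot": TCP orientation; "force": force on the tool from outside, world axes, zero at the start; "moment": the same for the moment, N m; "grip_width": finger opening in m.
Only numpy, scipy, OpenCV 4.12 (cv2) and the standard library are available. Lean on these libraries where they do the work, as an engineer would, in place of code of your own. Each camera call takes 0.05 s, during which the arm holds its last target.

### The job

The UV specimen cleaner has finished: take the jar off its lid and set it down gently and upright in the empty near half of the steel tray. Then lift the sprung lid by its front bar until the pointer on the hinge is level with the index clip on the quadrant, without swinging far past it, and hold it steady there so that the extraction can draw off the ozone. Finish while still holding the lid at the index, and leave the index clip and everything else on the desk as they are.

Things in the scene. Friction and masses are not known exactly. Their poses are not given: they have to be found in the camera images.
- uv_box: the specimen cleaner, a fixed white bench instrument 270 (x) x 280 (y) x 148 mm with the lid shut. Origin under its centre, z up; its front, with the lid's bar, faces its own -x, roughly towards the robot. The lid's hinge axis, parallel to its y, passes through x = +142, z = 120 mm in this frame (rear top edge). Lid top, shut: flat, 148 mm above the desk. A filter cartridge sticks out behind
- uv_lid (a joint): opening angle of the lid, rad: 0 shut (as at the start), growing as the front edge rises; limit 1.3. A slab 28 mm thick, about 0.9 kg, reaching 277 mm forward of the hinge axis. A spring hinge and its weight pull it shut, and it falls shut if let go: about 6 to 10 N upward at the bar lifts and holds it
- grab_bar: black grip sleeve on the bar across the front of the lid, round, 16 mm thick, 96 mm long along its y, turning freely about it; 42 mm clear of the lid's front edge, so fingers go down on both sides. Origin at its centre: lid shut, at x -185, y 0, z 136 mm in the cleaner's frame; it stays 327 mm in front of and 16 mm above the hinge axis in the turning lid's frame
- lid_pointer (a point): tip of the black needle on the right-hand end of the hinge shaft (cleaner's -y side, 155 mm from its middle), 116 mm from the hinge axis; turns with the lid and is level when the lid is shut
- index_tip (a point): inner tip of the steel index clip on the rim of the quadrant, the graduated sector plate on the cleaner's right side (-y), 118 mm from the hinge axis; a tick every 5 degrees. Its frame turns with the clip: z is across the needle, upwards
- vent_index (a joint): angle at which the index clip is clamped, rad, on the same scale as the lid: lid angle = this value puts the pointer level with the index. Between 0.30 and 0.58; clamped, do not move it
- jar: amber glass jar with a black screw cap, 56 mm in diameter, 62 mm tall (cap 51 mm in diameter, top 18 mm), about 0.18 kg, standing on the cleaner's lid at the start. Origin under its centre, z up
- tray: shallow steel tray 170 mm (x) by 240 mm (y), 15 mm high, walls and floor 3 mm thick, fixed on the desk at the right. Origin under its centre, z up. Its far half (own +x) holds tweezers and a stub box; the near half (own -x, towards the robot) is empty
- tweezers: steel tweezers, 115 x 17 x 8 mm, lying on the tray's far half; origin under the middle. Leave alone
- stub_box: small flat plastic stub box, grey with a white lid, 44 x 64 x 22 mm, on the tray's far half; origin under its centre. Leave alone
- canister: squat dark metal canister in a steel cup, 62 mm across, 74 mm tall, right of the cleaner's rear; origin under its centre. Leave alone
- wash_bottle: white plastic bottle, 64 mm across, 150 mm tall, beyond the tray at the right; origin under its centre. Leave alone
- driver: small screwdriver 150 mm long lying beyond the tray; origin under its middle. Leave alone
- carousel: aluminium specimen carousel, a disc 72 mm across, 16 mm thick, with a brass post to 40 mm, right of the cleaner; origin under its centre. Leave alone
- mouse: black computer mouse 100 x 58 x 26 mm on a mat at the left; origin under its centre. Leave alone
Mind the look-alikes: they are no part of the job. What is shaped like the jar but purple is not meant.

How it is judged:
By the outcome, as a careful person would: the job done as asked, in the order asked, and still so for the second after the job is handed in, while the arm keeps its last pose, push and grip.
It also fails if it takes over 51 s, if anything falls off the work surface, if the arm or the gripper's body presses on something with over 40 N, if the wrist force passes 120 N, or if a joint passes its speed limit or range.

## Working session

There is one attempt and no reset: what is moved stays moved. The work goes in short steps, Python scripts to look and compute and a shell command to move; the robot and the scene stay as the last step left them, time stands still between calls to the robot, and variables do not carry over. Pictures are saved under pics/ and viewed, and the job is handed in when it is done.

```bash
mkdir -p pics; ls; cat > h.py <<'E'
import numpy as np, cv2, json
from workcell import bot
from scipy.spatial.transform import Rotation as Ro
def snap(n,f):
    c=bot.get_calibration(n); im=bot.grab_frame(n); cv2.imwrite('pics/'+f+'.png',im); 
    json.dump({k:np.asarray(v).tolist() for k,v in c.items()},open('pics/'+f+'.json','w')); return im
def cal(f):
    return {k:np.array(v) for k,v in json.load(open('pics/'+f+'.json')).items()}
def ray(c,uv):
    K=np.array([[c['fx'],0,c['cx']],[0,c['fy'],c['cy']],[0,0,1.]])
    p=cv2.undistortPoints(np.array([[uv]],float),K,c['dist_coeffs'])[0,0]
    d=c['R'].T@np.array([p[0],p[1],1]); return -c['R'].T@c['t'],d
def atz(c,uv,z):
    o,d=ray(c,uv); return o+d*(z-o[2])/d[2]
def proj(c,X):
    K=np.array([[c['fx'],0,c['cx']],[0,c['fy'],c['cy']],[0,0,1.]])
    return cv2.projectPoints(np.atleast_2d(np.array(X,float)),cv2.Rodrigues(c['R'])[0],c['t'],K,c['dist_coeffs'])[0][:,0]
def tri(cs,uvs):
    A=np.zeros((3,3));b=np.zeros(3)
    for c,u in zip(cs,uvs):
        o,d=ray(c,u);d=d/np.linalg.norm(d);P=np.eye(3)-np.outer(d,d);A+=P;b+=P@o
    X=np.linalg.solve(A,b); return X,[proj(c,X)[0]-u for c,u in zip(cs,uvs)]
def T():
    s=bot.observe(); return np.array(s['position']),Ro.from_euler('xyz',s['tool_rot']).as_matrix()
def delta(P,R):
    p,r=T(); print('t',(r.T@(np.array(P)-p)).round(4),'w',np.degrees(Ro.from_matrix(r.T@R).as_rotvec()).round(2))
E
python3 - <<'E'
from h import *
snap('top','t0');snap('side','s0');snap('wrist','w0')
s=bot.observe();print(s); print(T()[1].round(3))
for n in('t0','s0','w0'):
    c=cal(n);print(n,c['fx'],c['dist_coeffs'],(-c['R'].T@c['t']).round(3),c['R'][2].round(3))
E
```

```text
pics
{'clock': 0.15, 'qpos': array([ 1.13677397,  0.52186388, -0.03631726,  1.59984177,  0.02122147,
        1.02109357, -0.11280841]), 'qd': array([ 0.00056203, -0.00408371,  0.00028458, -0.00162415,  0.00125082,
       -0.00238308, -0.00033263]), 'joint_efforts': array([ 1.46875380e-03, -9.27389789e+01,  1.98093407e+00, -3.70056295e+01,
        1.81231659e-02,  6.40362385e-03, -1.53234004e-05]), 'position': array([ 0.22227767, -0.58387027,  0.21017895]), 'tool_rot': array([-1.47675594,  1.5699752 ,  2.02864012]), 'force': array([-0.90698227,  0.08255235, -1.44969966]), 'moment': array([-0.02123581, -0.00366147,  0.0015745 ]), 'grip_width': 0.08540812067856556}
[[-0.     0.356 -0.935]
 [ 0.001 -0.935 -0.356]
 [-1.    -0.001  0.   ]]
t0 410.3067327152942 [0.02710916 0.         0.         0.         0.        ] [0.444 0.044 1.243] [ 0.133 -0.03  -0.991]
s0 471.63520542061053 [0.04350402 0.         0.         0.         0.        ] [-0.054 -0.817  1.37 ] [ 0.398  0.511 -0.762]
w0 301.9604416740084 [-0.01855703  0.          0.          0.          0.        ] [ 0.285 -0.56   0.374] [-0.248 -0.093 -0.964]
```

View pics/t0.png

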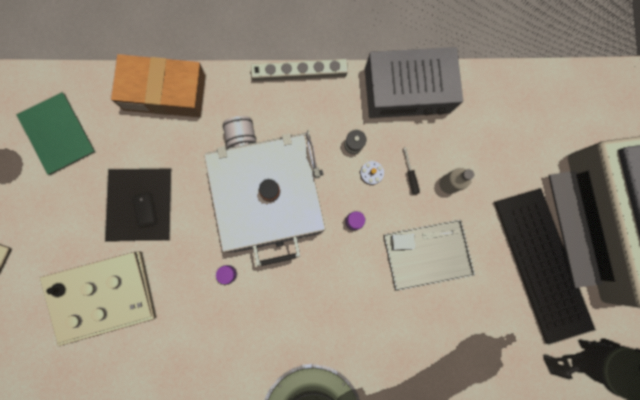

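View pics/s0.png

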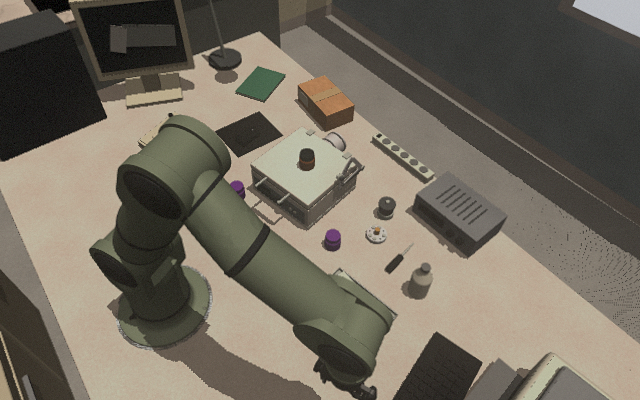

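View pics/w0.png

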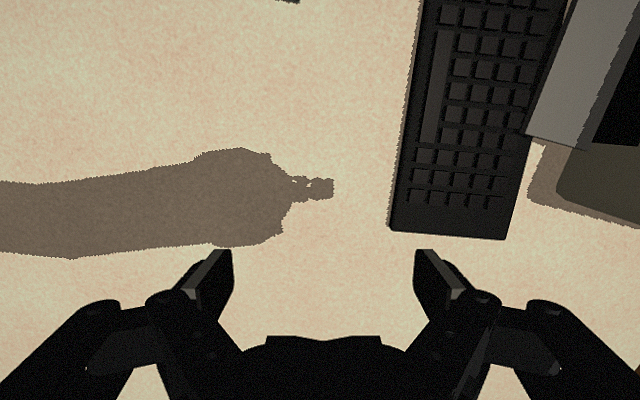

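Top: the jar (black cap) is on the lid at about (269,190), bar sleeve near (278,257), tray corners around (384,233) to (473,275). Purple decoys are at (356,220) and (226,275). Zooming in to measure.

```bash
python3 - <<'E'
import cv2,numpy as np
t=cv2.imread('pics/t0.png');s=cv2.imread('pics/s0.png')
cv2.imwrite('pics/t0a.png',cv2.resize(t[110:290,195:345],None,fx=4,fy=3.3333*1.2/1.2 if 0 else 3.3,interpolation=3) if 0 else cv2.resize(t[120:275,195:340],None,fx=3.8,fy=3.8,interpolation=2))
cv2.imwrite('pics/t0b.png',cv2.resize(t[210:300,370:490],None,fx=6,fy=6,interpolation=2))
cv2.imwrite('pics/s0a.png',cv2.resize(s[120:235,240:370],None,fx=5,fy=5,interpolation=2))
E
```

```text
(no output)
```

View pics/t0a.png

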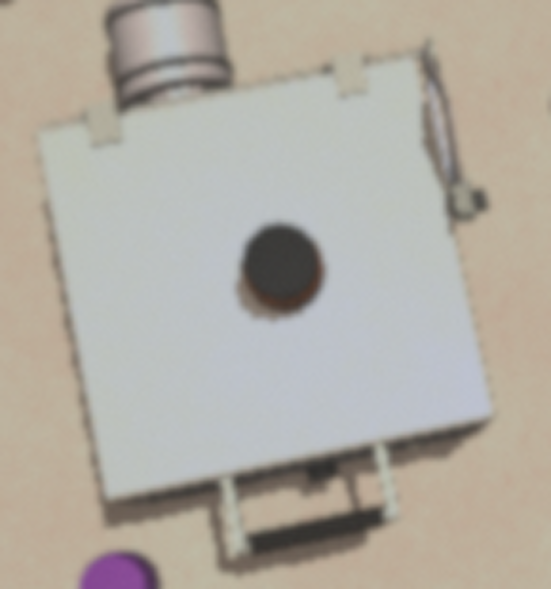

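View pics/t0b.png

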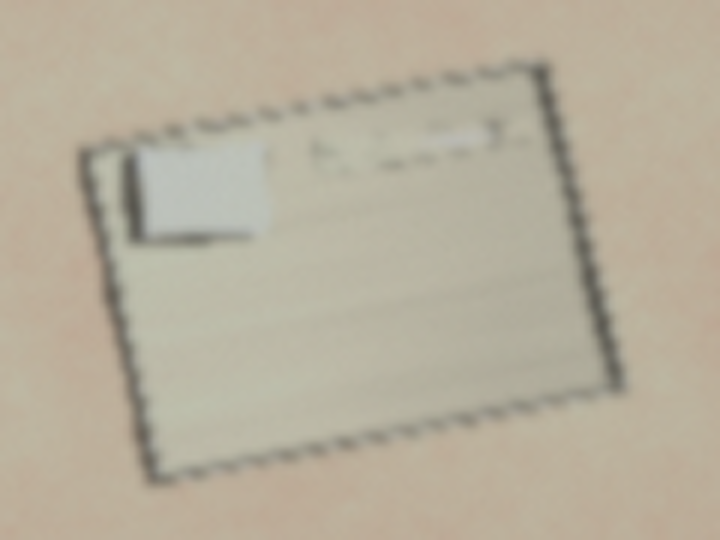

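View pics/s0a.png

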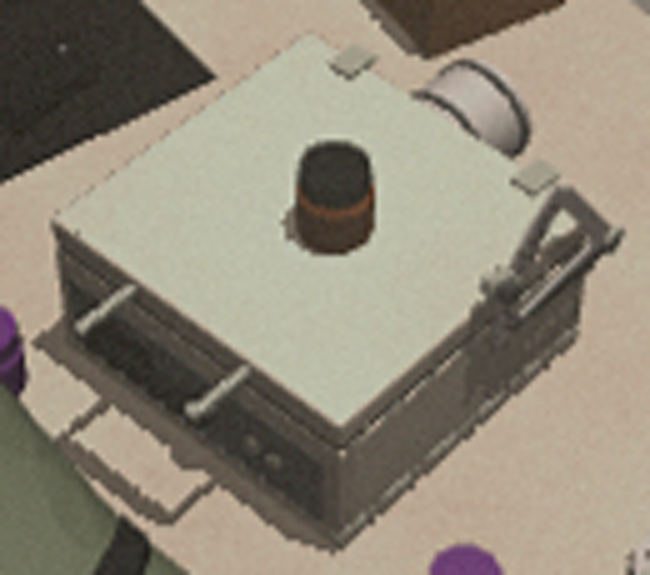

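```bash
python3 - <<'E'
from h import *
t=cal('t0');s=cal('s0')
f=lambda u,v:(195+u/3.8-.4,120+v/3.8-.4)
FL,FR,RL,RR=[atz(t,f(*p),.148) for p in((107,500),(491,415),(40,130),(415,57))]
print(FL.round(3),FR.round(3),RL.round(3),RR.round(3))
print('w',np.linalg.norm(FL-FR),np.linalg.norm(RL-RR),'d',np.linalg.norm(FL-RL),np.linalg.norm(FR-RR))
y=(FL-FR)[:2];print('yaw',np.degrees(np.arctan2(-y[0],y[1])))
x=((RL-FL))[:2];print('yawx',np.degrees(np.arctan2(x[1],x[0])),np.degrees(np.arctan2(*((RR-FR)[1::-1]))))
B=[atz(t,f(*p),.136) for p in((248,543),(385,517))];print('bar',B,np.linalg.norm(B[0]-B[1]),(B[0]+B[1])/2)
j=atz(t,f(281,262),.21);print('jar',j)
g=lambda u,v:(240+u/5-.4,120+v/5-.4)
print('jar side',atz(s,g(336,166),.21), atz(s,g(337,233),.148))
for p in((55,225),(340,430),(312,37)): print('side lid corner',atz(s,g(*p),.148).round(3))
for e in((75,330),(185,412)):print('side barpost ends',atz(s,g(*e),.136))
h=lambda u,v:(370+u/6-.4,210+v/6-.4)
C=[atz(t,h(*p),.015) for p in((85,150),(543,65),(620,388),(152,480))];print('tray',np.round(C,3),[np.linalg.norm(C[i]-C[i-1]).round(3) for i in range(4)],np.mean(C,0))
for p in((268,150),(135,150),(140,238),(265,235)): print('stub',atz(t,h(*p),.025).round(3))
for p in((310,150),(525,135)): print('tw',atz(t,h(*p),.01).round(3))
E
```

```text
[0.472 0.231 0.148] [ 0.526 -0.037  0.148] [0.736 0.28  0.148] [0.787 0.011 0.148]
w 0.27373718985095746 0.2739067995231794 d 0.26848543295706334 0.26530710656568146
yaw 11.423245980705948
yawx 10.580696529182763 10.537958607369108
bar [array([0.44006772, 0.13476319, 0.136     ]), array([0.4562244 , 0.03850859, 0.136     ])] 0.09760115913123148 [0.44814606 0.08663589 0.136     ]
jar [0.62643445 0.10573504 0.21      ]
jar side [0.62406498 0.10303407 0.21      ] [0.62174966 0.09829906 0.148     ]
side lid corner [0.465 0.221 0.148]
side lid corner [ 0.519 -0.046  0.148]
side lid corner [0.727 0.274 0.148]
side barpost ends [0.42894926 0.13947039 0.136     ]
side barpost ends [0.44973293 0.03515173 0.136     ]
tray [[ 0.515 -0.227  0.015]
 [ 0.554 -0.461  0.015]
 [ 0.393 -0.487  0.015]
 [ 0.353 -0.252  0.015]] [np.float64(0.165), np.float64(0.237), np.float64(0.163), np.float64(0.238)] [ 0.45389033 -0.35678128  0.015     ]
stub [ 0.513 -0.316  0.025]
stub [ 0.514 -0.25   0.025]
stub [ 0.471 -0.25   0.025]
stub [ 0.471 -0.312  0.025]
tw [ 0.514 -0.342  0.01 ]
tw [ 0.519 -0.451  0.01 ]
```

```bash
python3 - <<'E'
from h import *
p,r=T(); delta([.6255,.1035,.285],r)
E
```

```text
t [-0.0745 -0.499  -0.6214] w [0. 0. 0.]
```

```bash
python3 -m creep '[{"tx":-0.074},{"tx":-0.0745,"ty":-0.25,"tz":-0.31},{"tx":-0.0745,"ty":-0.25,"tz":-0.31},{"tx":-0.0745,"ty":-0.5,"tz":-0.6214},{"tx":-0.0745,"ty":-0.5,"tz":-0.6214},{"tx":-0.0745,"ty":-0.5,"tz":-0.6214},{"tx":-0.0745,"ty":-0.5,"tz":-0.6214},{"tx":-0.0745,"ty":-0.5,"tz":-0.6214}]' 40; python3 - <<'E'
from h import *
p,r=T(); delta([.6255,.1035,.285],r);print(bot.observe()['qpos'].round(2))
E
```

```text
t [-0.0745 -0.499  -0.6214] w [0. 0. 0.]
[ 1.14  0.52 -0.04  1.6   0.02  1.02 -0.11]$[0]: bad value
```

```bash
python3 -m creep '[{"wx":0,"wy":0,"wz":0,"tx":-0.074,"ty":0,"tz":0,"claw":0},{"wx":0,"wy":0,"wz":0,"tx":-0.0745,"ty":-0.25,"tz":-0.31,"claw":0},{"wx":0,"wy":0,"wz":0,"tx":-0.0745,"ty":-0.25,"tz":-0.31,"claw":0},{"wx":0,"wy":0,"wz":0,"tx":-0.0745,"ty":-0.5,"tz":-0.6214,"claw":0},{"wx":0,"wy":0,"wz":0,"tx":-0.0745,"ty":-0.5,"tz":-0.6214,"claw":0},{"wx":0,"wy":0,"wz":0,"tx":-0.0745,"ty":-0.5,"tz":-0.6214,"claw":0},{"wx":0,"wy":0,"wz":0,"tx":-0.0745,"ty":-0.5,"tz":-0.6214,"claw":0},{"wx":0,"wy":0,"wz":0,"tx":-0.0745,"ty":-0.5,"tz":-0.6214,"claw":0}]' 40; python3 - <<'E'
from h import *
p,r=T(); delta([.6255,.1035,.285],r);print(bot.observe()['qpos'].round(2))
E
```

```text
clock: 0.95
position: [0.3994, -0.2802, 0.2734]
tool_rot: [-1.466, 1.57, 2.039]
force: [2.2, -0.6, 0.0]
grip_width: 0.0852
t [-0.0114 -0.2782 -0.3478] w [0. 0. 0.]
[ 0.64  0.24 -0.19  1.86  0.05  1.04 -0.77]
```

```bash
python3 -m creep '[{"wx":0,"wy":0,"wz":0,"tx":-0.0114,"ty":-0.278,"tz":-0.348,"claw":0},{"wx":0,"wy":0,"wz":0,"tx":-0.0114,"ty":-0.278,"tz":-0.348,"claw":0},{"wx":0,"wy":0,"wz":0,"tx":-0.0114,"ty":-0.278,"tz":-0.348,"claw":0},{"wx":0,"wy":0,"wz":0,"tx":-0.0114,"ty":-0.278,"tz":-0.348,"claw":0},{"wx":0,"wy":0,"wz":0,"tx":-0.0114,"ty":-0.278,"tz":-0.348,"claw":0},{"wx":0,"wy":0,"wz":0,"tx":-0.0114,"ty":-0.278,"tz":-0.348,"claw":0},{"wx":0,"wy":0,"wz":0,"tx":-0.0114,"ty":-0.278,"tz":-0.348,"claw":0},{"wx":0,"wy":0,"wz":0,"tx":-0.0114,"ty":-0.278,"tz":-0.348,"claw":0}]'
python3 -m creep '[{"wx":0,"wy":0,"wz":0,"tx":0,"ty":-0.0,"tz":0,"claw":0}]'; python3 - <<'E'
from h import *
p,r=T(); delta([.6255,.1035,.285],r);print(bot.observe()['qpos'].round(2))
E
```

```text
clock: 1.75
position: [0.6024, 0.0643, 0.2836]
tool_rot: [-1.038, 1.57, 2.467]
force: [0.5, -0.5, 1.0]
grip_width: 0.0858
clock: 1.85
position: [0.6036, 0.0711, 0.2829]
tool_rot: [-1.683, 1.567, 1.828]
force: [-1.8, -0.4, -1.0]
grip_width: 0.0853
t [-0.002  -0.0223 -0.0322] w [0. 0. 0.]
[ 0.03  0.45 -0.35  1.54  0.16  1.18 -1.55]
```

```bash
python3 -m creep '[{"wx":0,"wy":0,"wz":0,"tx":-0.002,"ty":-0.0223,"tz":-0.0322,"claw":0},{"wx":0,"wy":0,"wz":0,"tx":-0.002,"ty":-0.0223,"tz":-0.0322,"claw":0},{"wx":0,"wy":0,"wz":0,"tx":-0.002,"ty":-0.0223,"tz":-0.0322,"claw":0}]'; python3 - <<'E'
from h import *
delta([.6255,.1035,.285],T()[1]); print(T()[1].round(3));snap('wrist','w1')
E
```

```text
clock: 2.15
position: [0.6254, 0.1043, 0.2843]
tool_rot: [-1.434, 1.567, 2.079]
force: [0.4, -0.7, -0.6]
grip_width: 0.0851
t [-0.0007  0.0008  0.0002] w [0. 0. 0.]
[[-0.002  0.363 -0.932]
 [ 0.003 -0.932 -0.363]
 [-1.    -0.004  0.001]]
```

View pics/w1.png

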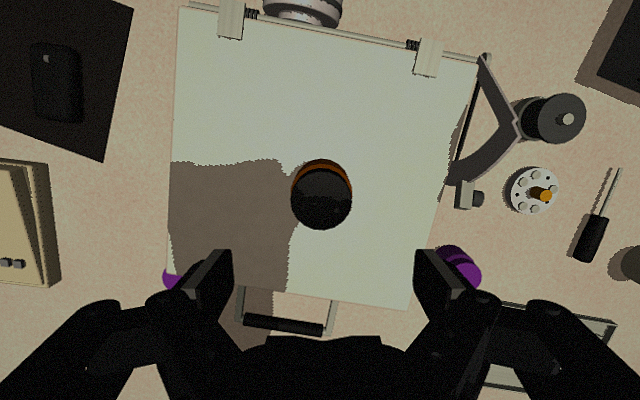

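The wrist view shows the jar's black cap centred near (321,199), the lid corners, the bar at (284,325), and the quadrant with its clip near (468,195).

```bash
python3 - <<'E'
from h import *
im=cv2.imread('pics/w1.png')
cv2.imwrite('pics/w1a.png',cv2.resize(im[40:220,420:600],None,fx=3.3,fy=3.3,interpolation=2))
cv2.imwrite('pics/w1b.png',cv2.resize(im[145:245,270:375],None,fx=5,fy=5,interpolation=2))
c=cal('w1');print('cam',-c['R'].T@c['t'],c['R'][2])
for p in((166,268),(405,309),(178,5),(478,62)):print(atz(c,p,.148).round(4))
for p in((244,320),(322,329)):print('bar',atz(c,p,.136).round(4))
E
```

```text
cam [0.68784799 0.1282065  0.44845559] [-0.24905106 -0.09273615 -0.96404024]
[0.4766 0.2338 0.148 ]
[ 0.5263 -0.0344  0.148 ]
[0.7324 0.2847 0.148 ]
[0.7871 0.0151 0.148 ]
bar [0.4348 0.1335 0.136 ]
bar [0.4576 0.0411 0.136 ]
```

View pics/w1a.png

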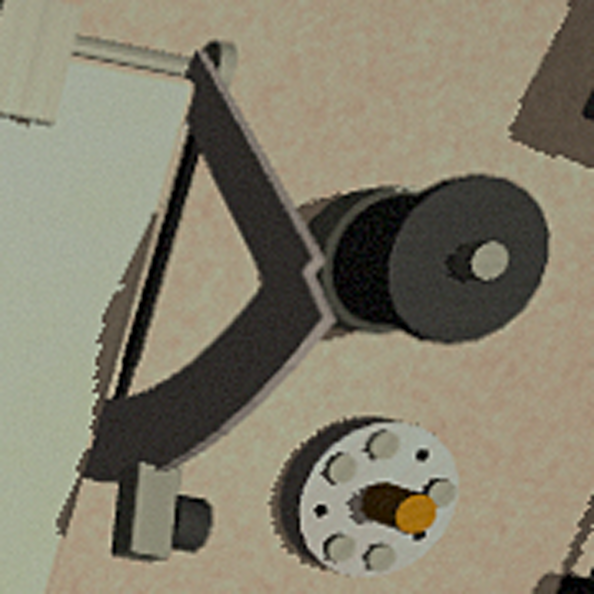

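View pics/w1b.png

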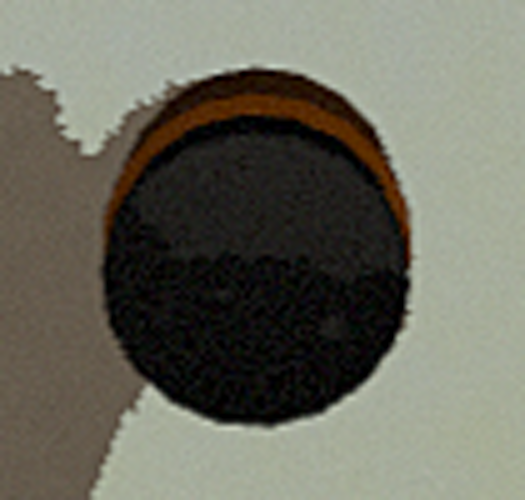

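```bash
python3 - <<'E'
from h import *
c=cal('w1');print(atz(c,(321,199),.21), atz(c,(321,158.8),.148))
for X in ([.626,.104],[.6245,.103]):
  q=proj(c,[[X[0]+.0255*np.cos(a),X[1]+.0255*np.sin(a),.21] for a in np.linspace(0,6.28,60)]);print(X,q.min(0),q.max(0))
E
```

```text
[0.62832755 0.10778383 0.21      ] [0.65134108 0.11740437 0.148     ]
[0.626, 0.104] [293.17651684 172.42298756] [355.40281115 232.34589874]
[0.6245, 0.103] [293.70342677 174.6052224 ] [355.81293743 234.30227233]
```

```bash
python3 - <<'E'
from h import *
delta([.627,.1062,.178],Ro.from_matrix(T()[1]).as_matrix())
E
python3 -m creep '[{"wx":0,"wy":0,"wz":0,"tx":0,"ty":-0.001,"tz":-0.002,"claw":0},{"wx":0,"wy":0,"wz":0,"tx":0.035,"ty":-0.001,"tz":-0.002,"claw":0},{"wx":0,"wy":0,"wz":0,"tx":0.07,"ty":-0.001,"tz":-0.002,"claw":0},{"wx":0,"wy":0,"wz":0,"tx":0.095,"ty":-0.001,"tz":-0.002,"claw":0},{"wx":0,"wy":0,"wz":0,"tx":0.106,"ty":-0.001,"tz":-0.002,"claw":0},{"wx":0,"wy":0,"wz":0,"tx":0.106,"ty":-0.001,"tz":-0.002,"claw":0},{"wx":0,"wy":0,"wz":0,"tx":0.106,"ty":-0.001,"tz":-0.002,"claw":0}]' 30; python3 - <<'E'
from h import *
delta([.627,.1062,.178],T()[1]); print(T()[1].round(3));snap('wrist','w2')
E
```

```text
t [ 0.1066 -0.0018 -0.0027] w [ 0. -0. -0.]
clock: 2.9
position: [0.6272, 0.105, 0.1798]
tool_rot: [-1.852, 1.568, 1.659]
force: [0.2, 0.1, -0.3]
grip_width: 0.0853
t [ 0.0018 -0.0012 -0.0002] w [0. 0. 0.]
[[-0.     0.361 -0.932]
 [ 0.003 -0.932 -0.361]
 [-1.    -0.003 -0.001]]
```

View pics/w2.png

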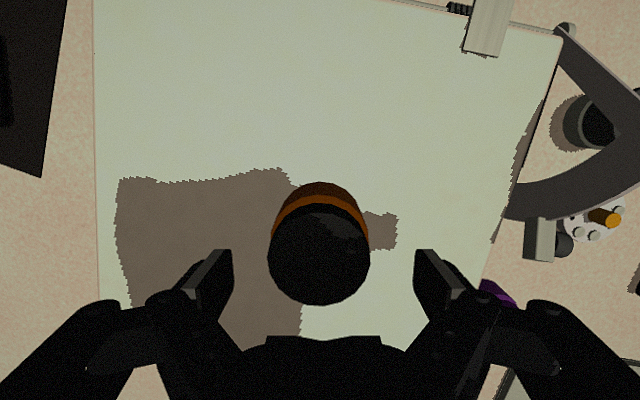

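The jar sits centred between the open pads (cap at (320,257), pads at cols 225 and 420). Closing.

```bash
python3 -m creep '[{"wx":0,"wy":0,"wz":0,"tx":0.001,"ty":0,"tz":0,"claw":0.5},{"wx":0,"wy":0,"wz":0,"tx":0.001,"ty":0,"tz":0,"claw":0.5},{"wx":0,"wy":0,"wz":0,"tx":0.001,"ty":0,"tz":0,"claw":0.5},{"wx":0,"wy":0,"wz":0,"tx":0.001,"ty":0,"tz":0,"claw":0.5},{"wx":0,"wy":0,"wz":0,"tx":0.001,"ty":0,"tz":0,"claw":0.5}]' 30
```

```text
clock: 3.45
position: [0.6278, 0.1054, 0.18]
tool_rot: [-2.36, 1.567, 1.151]
force: [-0.1, 0.8, 7.1]
grip_width: 0.0491
```

```bash
python3 - <<'E'
from h import *
snap('wrist','w3');print(bot.observe()['grip_width'],bot.observe()['force'],T()[0])
E
```

```text
0.0491384895822213 [0.25459654 1.00526824 6.00010497] [0.62780913 0.10543135 0.1799776 ]
```

View pics/w3.png

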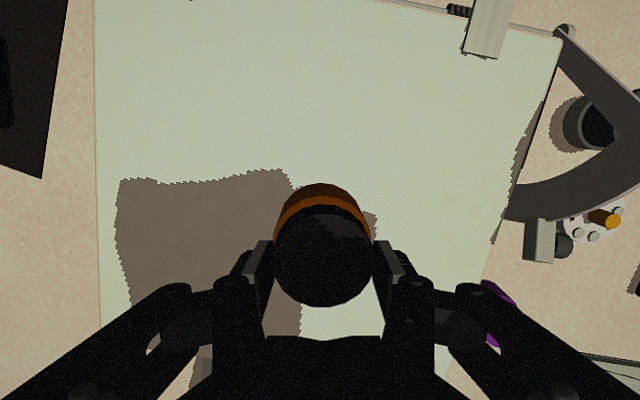

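```bash
python3 - <<'E'
from h import *
c=cal('w3');p,r=T()
for dx in (.017,-.002,-.02,-.03):
  for dz in(-.011,0,.011):
    for dy in(-.026,.026): print(dx,dy,dz,proj(c,p+r@[dx,dy,dz]).round(0))
q=lambda x,y,z,R:(lambda k:(k.min(0).round(),k.max(0).round()))(proj(c,[[x+R*np.cos(a),y+R*np.sin(a),z] for a in np.linspace(0,6.28,60)]))
print(q(p[0],p[1],.21,.0255),q(p[0],p[1],.192,.028),q(p[0],p[1],.148,.028))
E
python3 - <<'E'
import cv2
im=cv2.imread('pics/w3.png');im=cv2.convertScaleAbs(im[170:350,220:425],alpha=2,beta=30);cv2.imwrite('pics/w3a.png',cv2.resize(im,None,fx=3.3,fy=3.3,interpolation=2))
E
```

```text
0.017 -0.026 -0.011 [[282. 212.]]
0.017 0.026 -0.011 [[365. 212.]]
0.017 -0.026 0 [[283. 228.]]
0.017 0.026 0 [[364. 228.]]
0.017 -0.026 0.011 [[283. 244.]]
0.017 0.026 0.011 [[364. 244.]]
-0.002 -0.026 -0.011 [[278. 221.]]
-0.002 0.026 -0.011 [[369. 221.]]
-0.002 -0.026 0 [[278. 239.]]
-0.002 0.026 0 [[369. 239.]]
-0.002 -0.026 0.011 [[279. 257.]]
-0.002 0.026 0.011 [[368. 257.]]
-0.02 -0.026 -0.011 [[272. 233.]]
-0.02 0.026 -0.011 [[375. 233.]]
-0.02 -0.026 0 [[273. 253.]]
-0.02 0.026 0 [[374. 253.]]
-0.02 -0.026 0.011 [[274. 272.]]
-0.02 0.026 0.011 [[373. 272.]]
-0.03 -0.026 -0.011 [[269. 240.]]
-0.03 0.026 -0.011 [[378. 240.]]
-0.03 -0.026 0 [[270. 261.]]
-0.03 0.026 0 [[377. 261.]]
-0.03 -0.026 0.011 [[271. 282.]]
-0.03 0.026 0.011 [[376. 282.]]
(array([271., 211.]), array([376., 307.])) (array([272., 197.]), array([375., 292.])) (array([283., 180.]), array([364., 258.]))
```

View pics/w3a.png

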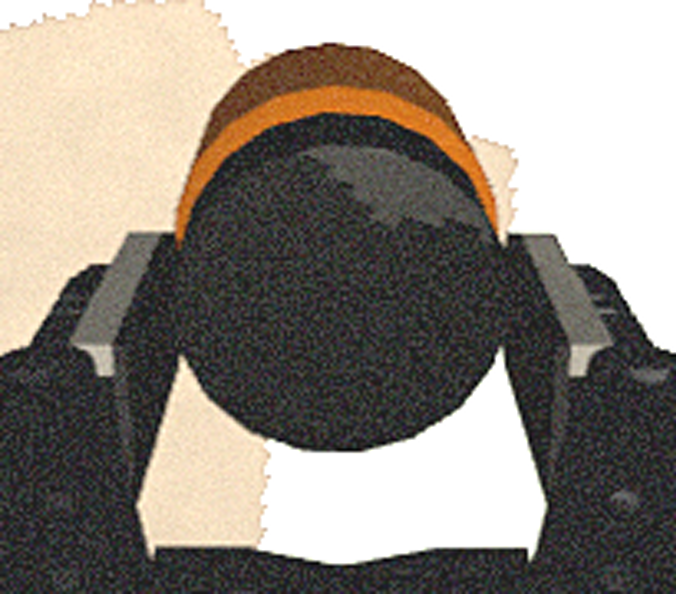

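```bash
python3 - <<'E'
from h import *
a=snap('side','s3');b=snap('top','t3')
c=cal('s3');p,r=T()
print([proj(c,p+r@[d,0,0]).round(0) for d in(.017,0,-.03)])
cv2.imwrite('pics/s3a.png',cv2.convertScaleAbs(cv2.resize(a[80:220,240:400],None,fx=4,fy=4,interpolation=2),alpha=1.8,beta=10))
E
```

```text
[array([[307., 161.]]), array([[307., 158.]]), array([[307., 152.]])]
```

View pics/s3a.png

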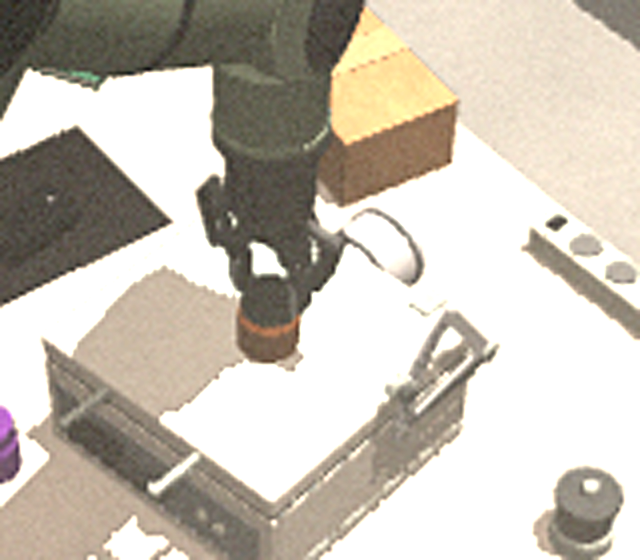

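```bash
python3 - <<'E'
from h import *
c=cal('s3');p,r=T()
for d in(.017,0,-.03):
  for y in(-.03,.03):
    q=proj(c,p+r@[d,y,0])[0]; print(d,y,((q-[240,80])*4).round())
a=cv2.imread('pics/s3.png')
cv2.imwrite('pics/s3b.png',cv2.convertScaleAbs(cv2.resize(a[125:180,285:335],None,fx=10,fy=10,interpolation=2),alpha=2.2,beta=20))
E
```

```text
0.017 -0.03 [240. 312.]
0.017 0.03 [298. 339.]
0 -0.03 [240. 299.]
0 0.03 [298. 326.]
-0.03 -0.03 [240. 274.]
-0.03 0.03 [299. 302.]
```

View pics/s3b.png

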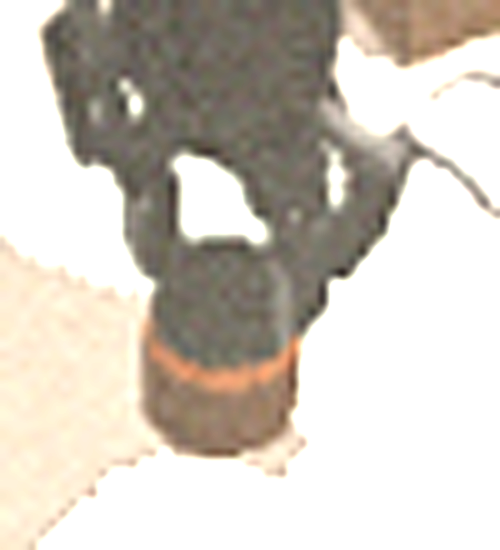

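Side and wrist views agree that the pads hold the jar by its cap: opening 49 mm, tips at about cap bottom, some 25 mm higher than the nominal tool geometry. The cap is centred, so I'll do a small test lift.

```bash
python3 -m creep '[{"wx":0,"wy":0,"wz":0,"tx":-0.01,"ty":0,"tz":0,"claw":0.6},{"wx":0,"wy":0,"wz":0,"tx":-0.03,"ty":0,"tz":0,"claw":0.6},{"wx":0,"wy":0,"wz":0,"tx":-0.06,"ty":0,"tz":0,"claw":0.6},{"wx":0,"wy":0,"wz":0,"tx":-0.085,"ty":0,"tz":0,"claw":0.6},{"wx":0,"wy":0,"wz":0,"tx":-0.1,"ty":0,"tz":0,"claw":0.6},{"wx":0,"wy":0,"wz":0,"tx":-0.1,"ty":0,"tz":0,"claw":0.6}]' 40; python3 - <<'E'
from h import *
snap('wrist','w4');snap('side','s4')
a=cv2.imread('pics/s4.png')
w=cv2.imread('pics/w4.png')
cv2.imwrite('pics/v4.png',cv2.convertScaleAbs(np.hstack([cv2.resize(a[90:190,255:355],None,fx=4,fy=4,interpolation=2),w[:,160:480][:400]]),alpha=2,beta=20))
p,r=T();print(p,bot.observe()['grip_width'],bot.observe()['qpos'].round(2))
delta([.412,-.364,.28],r)
E
```

```text
clock: 4.2
position: [0.6284, 0.1053, 0.2826]
tool_rot: [-2.811, 1.564, 0.701]
force: [1.3, 0.2, -1.9]
grip_width: 0.0488
[0.62743063 0.10493859 0.27973242] 0.04881779961943905 [-0.03  0.5  -0.35  1.47  0.17  1.2  -1.6 ]
t [-0.0023  0.3593  0.3704] w [0. 0. 0.]
```

View pics/v4.png

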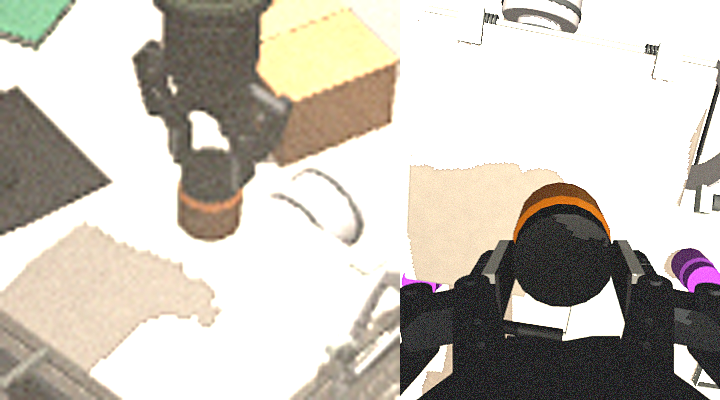

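The jar is lifted, upright, with its cap between the pads. Moving over the tray's near half.

```bash
python3 -m creep '[{"wx":0,"wy":0,"wz":0,"tx":-0.002,"ty":0.02,"tz":0.02,"claw":0.6},{"wx":2,"wy":0,"wz":0,"tx":-0.002,"ty":0.047,"tz":0.048,"claw":0.6},{"wx":4,"wy":0,"wz":0,"tx":-0.002,"ty":0.075,"tz":0.077,"claw":0.6},{"wx":6,"wy":0,"wz":0,"tx":-0.002,"ty":0.103,"tz":0.106,"claw":0.6},{"wx":8,"wy":0,"wz":0,"tx":-0.002,"ty":0.131,"tz":0.135,"claw":0.6},{"wx":10,"wy":0,"wz":0,"tx":-0.002,"ty":0.159,"tz":0.164,"claw":0.6},{"wx":11.6,"wy":0,"wz":0,"tx":-0.002,"ty":0.187,"tz":0.193,"claw":0.6},{"wx":11.6,"wy":0,"wz":0,"tx":-0.002,"ty":0.215,"tz":0.222,"claw":0.6}]'; python3 - <<'E'
from h import *
delta([.412,-.364,.28],Ro.from_euler('z',-80.6,degrees=True).as_matrix()@np.array([[0,1,0],[0,0,1.],[-1,0,0]])@np.eye(3) if 0 else T()[1])
print(T()[1].round(3))
E
```

```text
clock: 5.1
position: [0.4968, -0.177, 0.2796]
tool_rot: [-1.734, 1.567, 1.574]
force: [0.5, -0.4, -1.4]
grip_width: 0.0485
t [-0.0012  0.1703  0.1146] w [0. 0. 0.]
[[-0.     0.166 -0.986]
 [ 0.004 -0.986 -0.166]
 [-1.    -0.004 -0.001]]
```

```bash
python3 -m creep '[{"wx":0,"wy":0,"wz":0,"tx":-0.001,"ty":0.04,"tz":0.026,"claw":0.6},{"wx":0,"wy":0,"wz":0,"tx":-0.001,"ty":0.08,"tz":0.052,"claw":0.6},{"wx":0,"wy":0,"wz":0,"tx":-0.001,"ty":0.115,"tz":0.078,"claw":0.6},{"wx":0,"wy":0,"wz":0,"tx":-0.001,"ty":0.15,"tz":0.1,"claw":0.6},{"wx":0,"wy":0,"wz":0,"tx":-0.001,"ty":0.17,"tz":0.1145,"claw":0.6},{"wx":0,"wy":0,"wz":0,"tx":-0.001,"ty":0.17,"tz":0.1145,"claw":0.6},{"wx":0,"wy":0,"wz":0,"tx":-0.001,"ty":0.17,"tz":0.1145,"claw":0.6}]'; python3 - <<'E'
from h import *
delta([.412,-.364,.28],T()[1]); snap('wrist','w5')
E
```

```text
clock: 5.8
position: [0.4116, -0.3634, 0.2788]
tool_rot: [-1.499, 1.565, 1.809]
force: [-0.2, 0.9, -2.4]
grip_width: 0.0489
t [-0.0012  0.0006 -0.0003] w [0. 0. 0.]
```

View pics/w5.png

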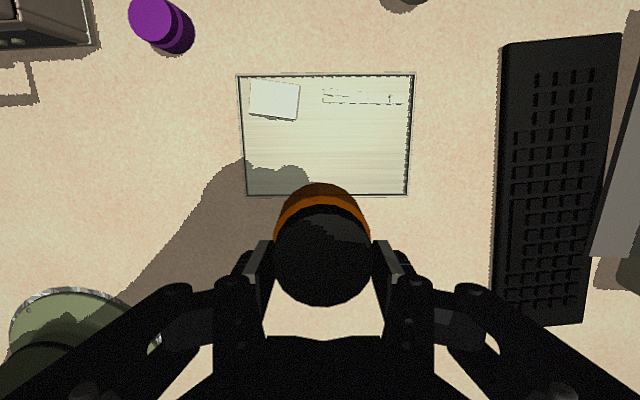

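Tray corners are visible at (237,74), (415,73), (407,195) and (246,195), and the near half looks empty. Checking its position from here.

```bash
python3 - <<'E'
from h import *
c=cal('w5')
C=np.array([atz(c,p,.015) for p in((237,74),(415,73),(407,195),(246,195))]);print(C.round(3),[np.linalg.norm(C[i]-C[i-1]).round(3) for i in range(4)],C.mean(0))
x=(C[0]+C[1]-C[2]-C[3])[:2];x/=np.linalg.norm(x);print(np.degrees(np.arctan2(x[1],x[0])),'near',C.mean(0)[:2]-.043*x)
for p in((248,120),(298,121)):print('stub front',atz(c,p,.003).round(3))
E
```

```text
[[ 0.516 -0.229  0.015]
 [ 0.556 -0.461  0.015]
 [ 0.392 -0.489  0.015]
 [ 0.353 -0.257  0.015]] [np.float64(0.165), np.float64(0.235), np.float64(0.166), np.float64(0.235)] [ 0.45425753 -0.35907547  0.015     ]
9.917609885197672 near [ 0.41190011 -0.36648144]
stub front [ 0.459 -0.247  0.003]
stub front [ 0.469 -0.316  0.003]
```

```bash
python3 -m creep '[{"wx":0,"wy":0,"wz":0,"tx":0.03,"ty":0.002,"tz":0,"claw":0.6},{"wx":0,"wy":0,"wz":0,"tx":0.07,"ty":0.002,"tz":0,"claw":0.6},{"wx":0,"wy":0,"wz":0,"tx":0.11,"ty":0.002,"tz":0,"claw":0.6},{"wx":0,"wy":0,"wz":0,"tx":0.15,"ty":0.002,"tz":0,"claw":0.6},{"wx":0,"wy":0,"wz":0,"tx":0.18,"ty":0.002,"tz":0,"claw":0.6},{"wx":0,"wy":0,"wz":0,"tx":0.205,"ty":0.002,"tz":0,"claw":0.6},{"wx":0,"wy":0,"wz":0,"tx":0.22,"ty":0.002,"tz":0,"claw":0.6},{"wx":0,"wy":0,"wz":0,"tx":0.225,"ty":0.002,"tz":0,"claw":0.6}]'
python3 -m creep '[{"wx":0,"wy":0,"wz":0,"tx":0.002,"ty":0,"tz":0,"claw":0.6},{"wx":0,"wy":0,"wz":0,"tx":0.002,"ty":0,"tz":0,"claw":0.6}]'; python3 - <<'E'
from h import *
print(T()[1].round(3),T()[0]);snap('side','s6');im=cv2.imread('pics/s6.png')
E
```

```text
clock: 6.65
position: [0.4123, -0.3619, 0.0524]
tool_rot: [-1.385, 1.563, 1.926]
force: [-0.6, -0.4, -1.4]
grip_width: 0.0489
clock: 6.85
position: [0.4127, -0.3613, 0.0506]
tool_rot: [-1.417, 1.563, 1.894]
force: [-0.1, -0.9, -1.1]
grip_width: 0.0487
[[-0.002  0.169 -0.986]
 [ 0.007 -0.986 -0.169]
 [-1.    -0.008  0.001]] [ 0.41270303 -0.36128547  0.0506311 ]
```

```bash
python3 -m creep '[{"wx":0,"wy":0,"wz":0,"tx":0.005,"ty":0.003,"tz":0,"claw":0.6},{"wx":0,"wy":0,"wz":0,"tx":0.009,"ty":0.003,"tz":0,"claw":0.6},{"wx":0,"wy":0,"wz":0,"tx":0.012,"ty":0.003,"tz":0,"claw":0.6},{"wx":0,"wy":0,"wz":0,"tx":0.013,"ty":0.003,"tz":0,"claw":0.6},{"wx":0,"wy":0,"wz":0,"tx":0.013,"ty":0.003,"tz":0,"claw":0.6}]'
python3 -m creep '[{"wx":0,"wy":0,"wz":0,"tx":0.002,"ty":0,"tz":0,"claw":0.6},{"wx":0,"wy":0,"wz":0,"tx":0.002,"ty":0,"tz":0,"claw":0.6}]'
```

```text
clock: 7.4
position: [0.4132, -0.3645, 0.0378]
tool_rot: [-1.439, 1.563, 1.872]
force: [-0.1, -0.6, -2.7]
grip_width: 0.0488
clock: 7.6
position: [0.4133, -0.3645, 0.0359]
tool_rot: [-1.478, 1.564, 1.833]
force: [-0.7, -0.2, 0.4]
grip_width: 0.0486
```

```bash
python3 -m creep '[{"wx":0,"wy":0,"wz":0,"tx":0.001,"ty":0,"tz":0,"claw":0.6},{"wx":0,"wy":0,"wz":0,"tx":0.0015,"ty":0,"tz":0,"claw":0.6}]'; python3 -m creep '[{"wx":0,"wy":0,"wz":0,"tx":0.001,"ty":0,"tz":0,"claw":0.6},{"wx":0,"wy":0,"wz":0,"tx":0.0015,"ty":0,"tz":0,"claw":0.6}]'
```

```text
clock: 7.8
position: [0.4139, -0.3644, 0.0354]
tool_rot: [-1.605, 1.564, 1.706]
force: [-3.9, 8.1, 29.8]
grip_width: 0.0489
clock: 8.0
position: [0.4143, -0.3643, 0.0353]
tool_rot: [-1.71, 1.565, 1.601]
force: [-8.5, 9.5, 39.5]
grip_width: 0.0486
```

```bash
python3 -m creep '[{"wx":0,"wy":0,"wz":0,"tx":-0.0004,"ty":0,"tz":0,"claw":0.6},{"wx":0,"wy":0,"wz":0,"tx":-0.0004,"ty":0,"tz":0,"claw":0.6}]'
```

```text
clock: 8.2
position: [0.4144, -0.3644, 0.036]
tool_rot: [-1.781, 1.565, 1.531]
force: [0.5, 0.4, -1.7]
grip_width: 0.0487
```

```bash
python3 -m creep '[{"wx":0,"wy":0,"wz":0,"tx":0.0003,"ty":0,"tz":0,"claw":0.38},{"wx":0,"wy":0,"wz":0,"tx":0.0003,"ty":0,"tz":0,"claw":0.3},{"wx":0,"wy":0,"wz":0,"tx":0,"ty":0,"tz":0,"claw":0.2},{"wx":0,"wy":0,"wz":0,"tx":0,"ty":0,"tz":0,"claw":0.0},{"wx":0,"wy":0,"wz":0,"tx":0,"ty":0,"tz":0,"claw":0.0},{"wx":0,"wy":0,"wz":0,"tx":0,"ty":0,"tz":0,"claw":0.0}]'; python3 - <<'E'
from h import *
snap('wrist','w7'); delta([.413,-.364,.3],T()[1])
E
```

```text
clock: 8.8
position: [0.4144, -0.3644, 0.036]
tool_rot: [-1.778, 1.565, 1.533]
force: [0.3, 0.6, -0.3]
grip_width: 0.0854
t [-0.264  -0.0021  0.0011] w [0. 0. 0.]
```

View pics/w7.png

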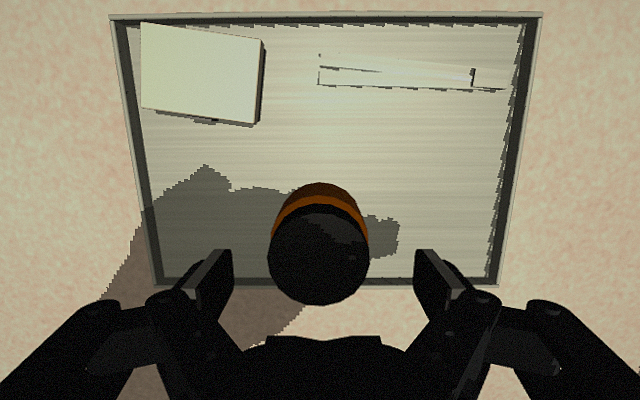

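The jar stands upright in the near half, freed: cap at (318,256), both pads clear. Lifting straight up.

```bash
python3 -m creep '[{"wx":0,"wy":0,"wz":0,"tx":-0.02,"ty":0,"tz":0,"claw":0},{"wx":0,"wy":0,"wz":0,"tx":-0.06,"ty":0,"tz":0,"claw":0},{"wx":0,"wy":0,"wz":0,"tx":-0.11,"ty":0,"tz":0,"claw":0},{"wx":0,"wy":0,"wz":0,"tx":-0.16,"ty":0,"tz":0,"claw":0},{"wx":0,"wy":0,"wz":0,"tx":-0.21,"ty":0,"tz":0,"claw":0},{"wx":0,"wy":0,"wz":0,"tx":-0.25,"ty":0,"tz":0,"claw":0},{"wx":0,"wy":0,"wz":0,"tx":-0.27,"ty":0,"tz":0,"claw":0},{"wx":0,"wy":0,"wz":0,"tx":-0.27,"ty":0,"tz":0,"claw":0}]'; python3 - <<'E'
from h import *
snap('wrist','w8');p,r=T()
print(bot.observe()['qpos'].round(2)); delta([.727,-.112,.24],r@Ro.from_rotvec([0,0,-np.radians(50)]).as_matrix())
E
```

```text
clock: 9.65
position: [0.4152, -0.3666, 0.309]
tool_rot: [-2.708, 1.566, 0.603]
force: [-0.2, -0.1, -1.0]
grip_width: 0.0858
[ 0.73  0.32 -0.15  1.66  0.05  1.17 -0.83]
t [ 0.0687 -0.1975 -0.3506] w [  0.  -0. -50.]
```

View pics/w8.png

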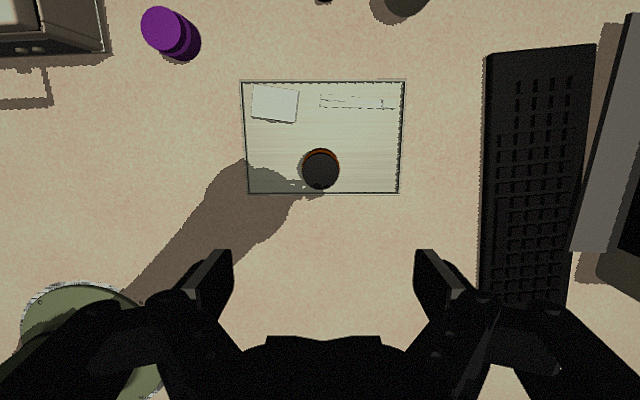

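The jar stands upright in the near half, at (320,168), clear of the walls. Now to a viewing pose on the cleaner's right side.

```bash
python3 -m creep '[{"wx":0,"wy":0,"wz":-5,"tx":0,"ty":-0.015,"tz":-0.025,"claw":0},{"wx":0,"wy":0,"wz":-12,"tx":0,"ty":-0.036,"tz":-0.065,"claw":0},{"wx":0,"wy":0,"wz":-19,"tx":0.01,"ty":-0.058,"tz":-0.105,"claw":0},{"wx":0,"wy":0,"wz":-26,"tx":0.02,"ty":-0.08,"tz":-0.145,"claw":0},{"wx":0,"wy":0,"wz":-33,"tx":0.03,"ty":-0.102,"tz":-0.185,"claw":0},{"wx":0,"wy":0,"wz":-40,"tx":0.04,"ty":-0.124,"tz":-0.225,"claw":0},{"wx":0,"wy":0,"wz":-45,"tx":0.045,"ty":-0.146,"tz":-0.265,"claw":0},{"wx":0,"wy":0,"wz":-50,"tx":0.05,"ty":-0.168,"tz":-0.305,"claw":0}]'; python3 - <<'E'
from h import *
p,r=T();print(bot.observe()['qpos'].round(2),r.round(3)); delta([.727,-.112,.24],r)
E
```

```text
clock: 10.5
position: [0.6877, -0.148, 0.2562]
tool_rot: [-1.571, 0.689, 1.74]
force: [0.7, 0.1, 0.9]
grip_width: 0.0855
[ 0.57  1.   -0.33  0.9  -0.48  1.73 -1.04] [[-0.13   0.107 -0.986]
 [ 0.761 -0.627 -0.168]
 [-0.636 -0.772  0.   ]]
t [ 0.0326 -0.0059 -0.0447] w [0. 0. 0.]
```

```bash
python3 -m creep '[{"wx":0,"wy":0,"wz":0,"tx":0.015,"ty":-0.006,"tz":-0.03,"claw":0},{"wx":0,"wy":0,"wz":0,"tx":0.015,"ty":-0.006,"tz":-0.04,"claw":0},{"wx":0,"wy":0,"wz":0,"tx":0.015,"ty":-0.006,"tz":-0.04,"claw":0},{"wx":0,"wy":0,"wz":0,"tx":0.015,"ty":-0.006,"tz":-0.04,"claw":0}]'; python3 - <<'E'
from h import *
p,r=T();print(bot.observe()['qpos'].round(2),bot.observe()['qd'].round(3));snap('wrist','w9')
E
```

```text
clock: 10.9
position: [0.724, -0.1265, 0.2501]
tool_rot: [-1.569, 0.689, 1.74]
force: [-0.1, -0.2, 0.4]
grip_width: 0.0852
[ 0.52  1.05 -0.33  0.8  -0.49  1.74 -1.1 ] [ 0.016 -0.026  0.004  0.007 -0.     0.004  0.001]
```

View pics/w9.png

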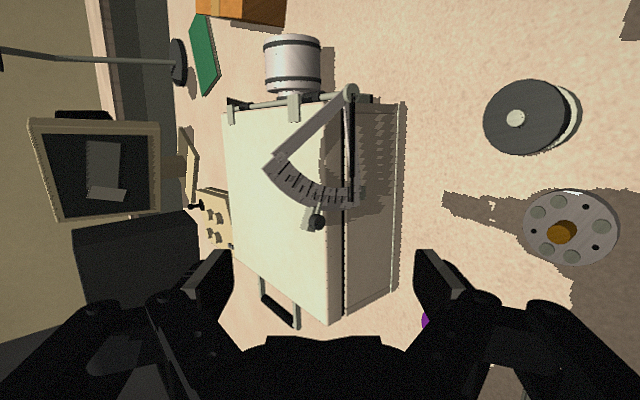

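Very good view: hinge shaft end at about (351,92), quadrant with ticks, clip with thumb screw near (318,218), needle along cols 345–355. Enlarging.

```bash
python3 - <<'E'
import cv2
im=cv2.imread('pics/w9.png');im=cv2.convertScaleAbs(im[75:240,250:385],alpha=1.8,beta=20);cv2.imwrite('pics/w9a.png',cv2.resize(im[:],None,fx=3.6,fy=3.6,interpolation=2))
im=cv2.imread('pics/w9.png');im=cv2.convertScaleAbs(im[170:240,290:370],alpha=1.8,beta=20);cv2.imwrite('pics/w9b.png',cv2.resize(im[:],None,fx=8,fy=8,interpolation=2))
E
```

```text
(no output)
```

View pics/w9a.png

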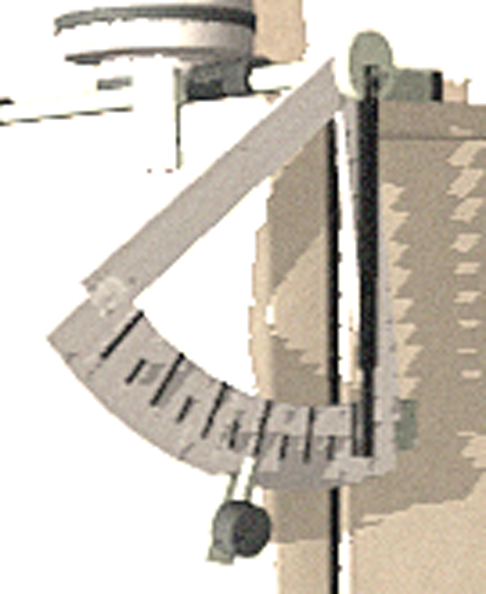

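View pics/w9b.png

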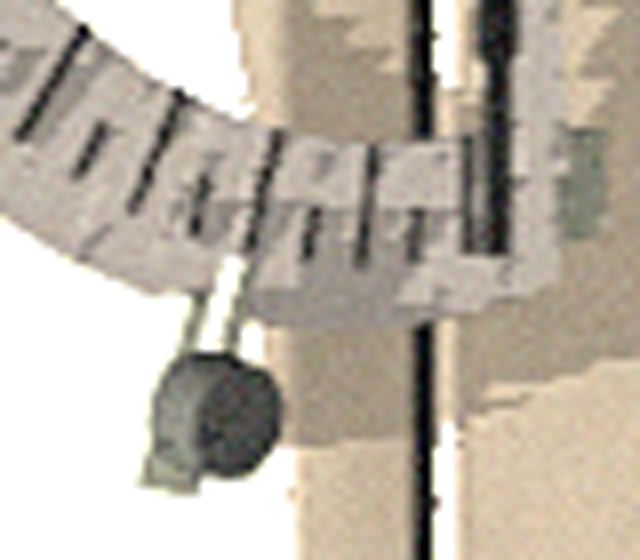

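```bash
python3 - <<'E'
import cv2
im=cv2.imread('pics/w9.png');im=cv2.convertScaleAbs(im[190:235,300:360],alpha=1.1,beta=0);cv2.imwrite('pics/w9c.png',cv2.resize(im[:],None,fx=13,fy=13,interpolation=0))
E
```

```text
(no output)
```

View pics/w9c.png

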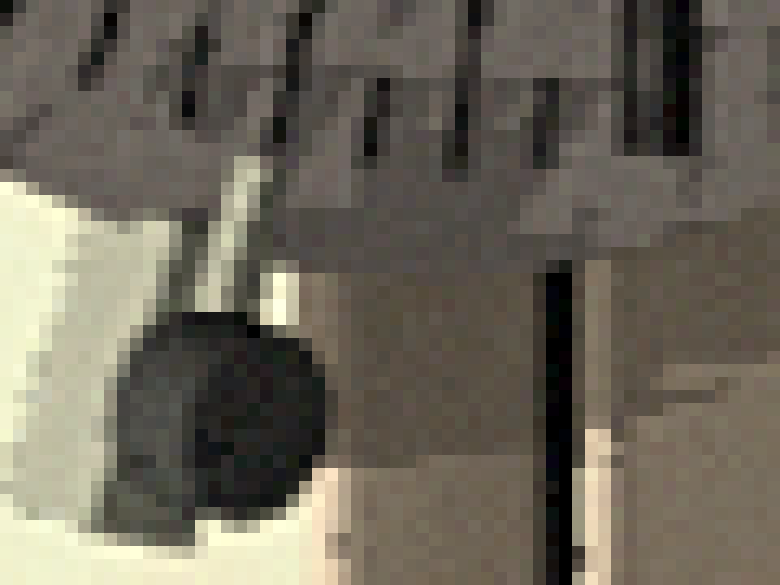

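```bash
cat > fit.py <<'E'
from h import *
from scipy.optimize import least_squares
c=cal('w9')
px=lambda u,v:(290+u/8-.44,170+v/8-.44)
Lo={0:(468,250),10:(360,265),20:(250,250),30:(133,210),40:(22,135)}
Li={0:(470,135),10:(373,145),20:(280,130),30:(183,92),40:(85,28)}
So={5:(411,258),15:(307,258),25:(197,235),35:(80,178)}
def pt(b,a,r,Y):
    a=np.radians(a); X=.142-r*np.cos(a); Z=.12+r*np.sin(a)
    cs,sn=np.cos(b[2]),np.sin(b[2]); return [b[0]+cs*X+sn*Y,b[1]+sn*X-cs*Y,Z+b[3]]
def res(q,full=False):
    b=q[:4];Yp,ro,ri,rs=q[4:]
    P,U=[],[]
    for D,r in((Lo,ro),(Li,ri),(So,rs)):
        for a,u in D.items():P.append(pt(b,a,r,Yp));U.append(px(*u))
    P.append(pt(b,0,.116,.155));U.append(px(497,252))
    e=(proj(c,P)-np.array(U))
    return e if full else np.r_[e.ravel(),(q[:2]-[.630,.122])/.003,(q[2]-np.radians(10.7))/.01,q[3]/.002,(Yp-.152)/.003]
s=least_squares(res,[.63,.122,.187,0,.152,.115,.1,.115])
print(s.x.round(4),np.degrees(s.x[2]),s.cost);print(res(s.x,True).round(1).tolist())
b=s.x[:4]
def ang(u,Y,c=c):
    o,d=ray(c,u);cs,sn=np.cos(b[2]),np.sin(b[2]);n=np.array([sn,-cs,0])  # box -y
    t=(Y-n@(o-[b[0],b[1],0]))/(n@d);P=o+t*d-[b[0],b[1],b[3]]
    X=cs*P[0]+sn*P[1];return np.degrees(np.arctan2(P[2]-.12,.142-X)),np.hypot(P[2]-.12,.142-X)
if __name__=='__main__':
  for u in((318.7,201.7),(317.7,201.7),(319.9,202)):
    print(u,[ang(u,Y) for Y in(.150,s.x[4],.155,.158)])
  print('needle',[ang(px(497,252),Y) for Y in(.152,.155,.158)])
E
python3 fit.py
```

```text
[0.6294 0.1235 0.1874 0.0008 0.1493 0.117  0.1007 0.1169] 10.734390203472577 1.6997990284613402
[[-0.1, 0.2], [0.1, -0.2], [-0.1, 0.0], [0.2, -0.2], [-0.1, 0.2], [-0.2, 0.6], [0.4, 0.2], [0.0, 0.1], [0.1, -0.2], [0.4, -0.4], [0.5, 0.2], [-0.1, 0.2], [-0.5, -0.3], [-0.2, -0.3], [-0.2, -0.0]]
(318.7, 201.7) [(np.float64(21.466668971112604), np.float64(0.11837788519857996)), (np.float64(21.18332911706634), np.float64(0.11839017256797209)), (np.float64(23.54488928861235), np.float64(0.11837626694295754)), (np.float64(24.790887067961815), np.float64(0.1184500214526222))]
(317.7, 201.7) [(np.float64(22.107635559651634), np.float64(0.11865712392743946)), (np.float64(21.826722238139425), np.float64(0.11866365317509389)), (np.float64(24.16723984800402), np.float64(0.1186963872254751)), (np.float64(25.401413414251447), np.float64(0.11879349642793414))]
(319.9, 202) [(np.float64(20.636347509957222), np.float64(0.11836705575366034)), (np.float64(20.35075204891418), np.float64(0.11838785376913402)), (np.float64(22.732349641395576), np.float64(0.1183044944048258)), (np.float64(23.990027191785803), np.float64(0.1183429832340991))]
needle [(np.float64(-1.6030545130795688), np.float64(0.11720198325471899)), (np.float64(-0.1444277962318935), np.float64(0.11607323651690918)), (np.float64(1.34186084865774), np.float64(0.11502116476050657))]
```

```bash
python3 - <<'E'
from h import *
R=np.array([[0,.169,-.9856],[0,-.9856,-.169],[-1,0,0]])
delta([.675,-.01,.30],R)
im=cv2.imread('pics/s3.png');cv2.imwrite('pics/s3c.png',cv2.convertScaleAbs(cv2.resize(im[150:200,325:375],None,fx=11,fy=11,interpolation=2),alpha=1.6))
E
```

```text
t [ 0.064  -0.1165  0.0288] w [-0.13  0.   50.5 ]
```

View pics/s3c.png

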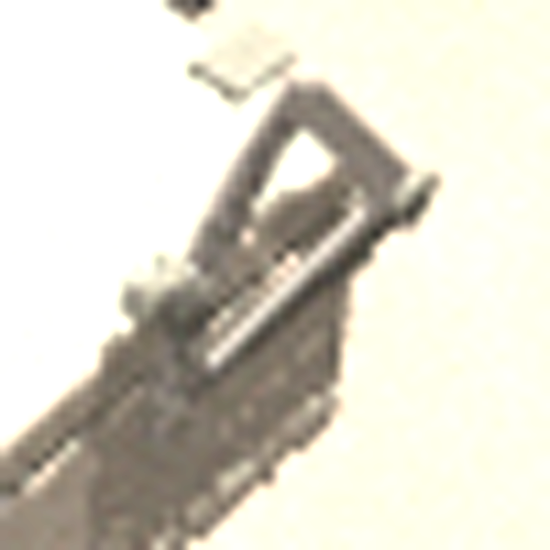

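```bash
python3 -m creep '[{"wx":0,"wy":0,"wz":5,"tx":-0.01,"ty":-0.03,"tz":0.005,"claw":0},{"wx":0,"wy":0,"wz":12,"tx":0,"ty":-0.06,"tz":0.01,"claw":0},{"wx":0,"wy":0,"wz":19,"tx":0.015,"ty":-0.08,"tz":0.015,"claw":0},{"wx":0,"wy":0,"wz":26,"tx":0.03,"ty":-0.1,"tz":0.02,"claw":0},{"wx":0,"wy":0,"wz":33,"tx":0.045,"ty":-0.1165,"tz":0.0288,"claw":0},{"wx":0,"wy":0,"wz":40,"tx":0.06,"ty":-0.1165,"tz":0.0288,"claw":0},{"wx":0,"wy":0,"wz":46,"tx":0.064,"ty":-0.1165,"tz":0.0288,"claw":0},{"wx":0,"wy":0,"wz":50.5,"tx":0.064,"ty":-0.1165,"tz":0.0288,"claw":0}]';python3 -m creep '[{"wx":0,"wy":0,"wz":0.5,"tx":0,"ty":0,"tz":0,"claw":0},{"wx":0,"wy":0,"wz":0.5,"tx":0,"ty":0,"tz":0,"claw":0},{"wx":0,"wy":0,"wz":0.5,"tx":0,"ty":0,"tz":0,"claw":0}]'; python3 - <<'E'
from h import *
p,r=T();print(bot.observe()['qd'].round(3));im=snap('wrist','w10')
E
```

```text
clock: 11.75
position: [0.6741, -0.0095, 0.3013]
tool_rot: [1.815, 1.567, -1.158]
force: [0.4, 0.3, -0.1]
grip_width: 0.0854
clock: 12.05
position: [0.6739, -0.0114, 0.3014]
tool_rot: [1.644, 1.559, -1.331]
force: [0.1, -0.3, -0.3]
grip_width: 0.0854
[ 0.005  0.009 -0.    -0.005  0.003 -0.001 -0.005]
```

View pics/w10.png

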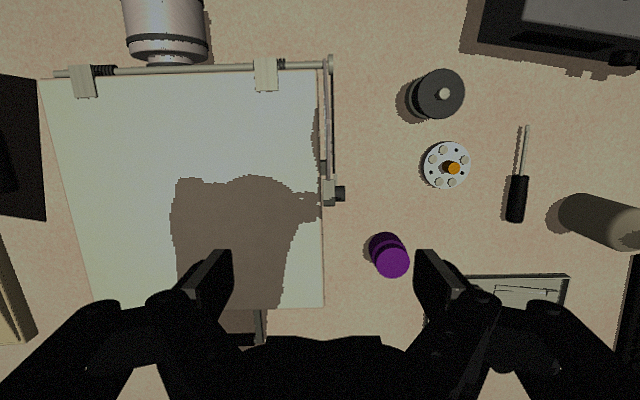

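```bash
python3 - <<'E'
import cv2
im=cv2.imread('pics/w10.png');im=cv2.convertScaleAbs(im[150:215,300:355],alpha=2.0,beta=0);cv2.imwrite('pics/w10a.png',cv2.resize(im[:],None,fx=9,fy=9,interpolation=0))
E
python3 - <<'E'
import sys;sys.path.insert(0,'.')
import os;os.chdir('.')
from fit import *
c10=cal('w10');k=lambda P:((proj(c10,P)-[300,150]+.5)*9).round()
for Y in(.1493,.152,.155,.158):
  for a in(20,21.5,23.5,25): print(Y,a,k([pt(b,a,.118,Y),pt(b,a,.13,Y)]).tolist())
print(k([pt(b,0,.116,.155)]),k([pt(b,40,.117,Yq) for Yq in(.1493,.146)]))
E
```

```text
[0.6294 0.1235 0.1874 0.0008 0.1493 0.117  0.1007 0.1169] 10.734390203472577 1.6997990284613402
[[-0.1, 0.2], [0.1, -0.2], [-0.1, 0.0], [0.2, -0.2], [-0.1, 0.2], [-0.2, 0.6], [0.4, 0.2], [0.0, 0.1], [0.1, -0.2], [0.4, -0.4], [0.5, 0.2], [-0.1, 0.2], [-0.5, -0.3], [-0.2, -0.3], [-0.2, -0.0]]
0.1493 20 [[271.0, 224.0], [274.0, 329.0]]
0.1493 21.5 [[272.0, 219.0], [275.0, 324.0]]
0.1493 23.5 [[273.0, 211.0], [276.0, 317.0]]
0.1493 25 [[274.0, 203.0], [277.0, 310.0]]
0.152 20 [[295.0, 223.0], [298.0, 328.0]]
0.152 21.5 [[296.0, 218.0], [299.0, 324.0]]
0.152 23.5 [[297.0, 210.0], [300.0, 316.0]]
0.152 25 [[298.0, 203.0], [302.0, 310.0]]
0.155 20 [[322.0, 223.0], [324.0, 328.0]]
0.155 21.5 [[323.0, 218.0], [326.0, 323.0]]
0.155 23.5 [[324.0, 209.0], [328.0, 316.0]]
0.155 25 [[326.0, 202.0], [329.0, 309.0]]
0.158 20 [[348.0, 222.0], [351.0, 327.0]]
0.158 21.5 [[350.0, 217.0], [353.0, 323.0]]
0.158 23.5 [[352.0, 209.0], [355.0, 315.0]]
0.158 25 [[353.0, 202.0], [357.0, 308.0]]
[[306. 207.]] [[280.  73.]
 [246.  74.]]
```

View pics/w10a.png

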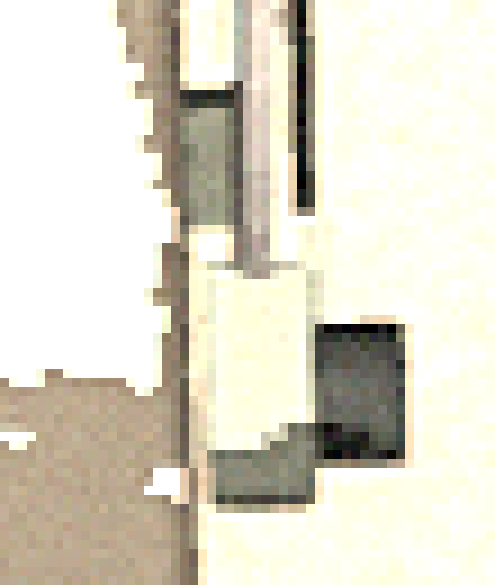

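```bash
python3 - <<'E'
import cv2,numpy as np
im=cv2.imread('pics/w10.png').astype(float)[165:190,318:345]
im=np.clip((im-120)*2.2,0,255).astype('uint8');cv2.imwrite('pics/w10b.png',cv2.resize(im,None,fx=22,fy=22,interpolation=0))
E
```

```text
(no output)
```

View pics/w10b.png

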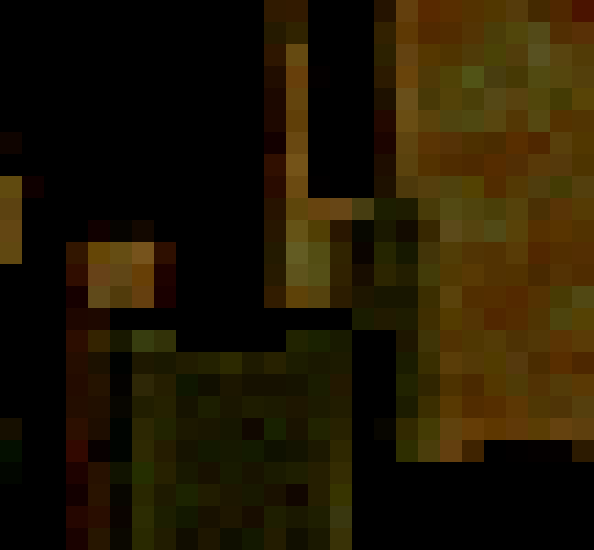

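```bash
python3 - <<'E'
import cv2
g=cv2.cvtColor(cv2.imread('pics/w9.png'),cv2.COLOR_BGR2GRAY)
print('      ',list(range(311,326)))
for r in range(198,214):print(r,g[r,311:326].tolist())
E
python3 - <<'E'
import os;os.chdir('.')
from fit import *
# prong outlines for hypotheses: y .1535-.1565, half thickness h
for a in(22.5,23,23.5,24):
  print(a)
  for r in(.118,.124):
    o=[]
    for Y in(.1535,.155,.1565):
      for dh in(-.001,.001): o.append(proj(c,pt(b,a+np.degrees(dh/r),r,Y))[0].round(1).tolist())
    print(r,o)
E
```

```text
[311, 312, 313, 314, 315, 316, 317, 318, 319, 320, 321, 322, 323, 324, 325]
198 [90, 101, 63, 8, 59, 72, 70, 64, 98, 100, 42, 47, 71, 70, 69]
199 [80, 95, 67, 47, 64, 67, 69, 87, 103, 70, 15, 57, 70, 69, 82]
200 [92, 93, 98, 88, 71, 72, 86, 89, 96, 59, 16, 53, 70, 86, 92]
201 [93, 94, 96, 96, 94, 90, 93, 96, 87, 52, 47, 66, 70, 85, 94]
202 [89, 87, 89, 94, 93, 89, 101, 151, 153, 94, 65, 66, 89, 94, 93]
203 [89, 91, 89, 91, 86, 86, 105, 164, 180, 113, 56, 79, 97, 92, 90]
204 [91, 91, 94, 92, 90, 87, 134, 179, 145, 67, 59, 84, 94, 88, 92]
205 [90, 89, 88, 91, 82, 80, 156, 191, 132, 55, 70, 90, 87, 86, 88]
206 [112, 99, 75, 55, 54, 83, 155, 172, 113, 67, 67, 73, 66, 67, 70]
207 [188, 187, 134, 54, 46, 131, 178, 141, 70, 59, 66, 71, 66, 67, 71]
208 [182, 181, 127, 70, 72, 150, 190, 137, 66, 66, 57, 72, 66, 64, 71]
209 [179, 165, 112, 69, 89, 158, 172, 113, 70, 69, 71, 67, 69, 72, 72]
210 [178, 138, 79, 67, 111, 170, 144, 78, 60, 93, 123, 104, 66, 69, 73]
211 [181, 127, 63, 72, 132, 181, 147, 76, 52, 150, 232, 185, 103, 110, 97]
212 [172, 118, 67, 89, 164, 180, 112, 70, 57, 145, 220, 180,
[... 518 characters left out ...]
206.9], [319.4, 207.6], [318.0, 207.2], [320.3, 207.9], [318.9, 207.5]]
23
0.118 [[319.4, 201.5], [318.0, 201.1], [320.3, 201.8], [318.9, 201.4], [321.2, 202.1], [319.8, 201.6]]
0.124 [[317.7, 207.1], [316.3, 206.7], [318.6, 207.4], [317.2, 207.0], [319.5, 207.7], [318.1, 207.3]]
23.5
0.118 [[318.7, 201.3], [317.3, 200.9], [319.6, 201.6], [318.2, 201.1], [320.5, 201.9], [319.1, 201.4]]
0.124 [[316.9, 206.9], [315.5, 206.4], [317.9, 207.2], [316.4, 206.7], [318.8, 207.5], [317.3, 207.0]]
24
0.118 [[317.9, 201.1], [316.5, 200.6], [318.9, 201.4], [317.4, 200.9], [319.8, 201.6], [318.4, 201.2]]
0.124 [[316.2, 206.6], [314.8, 206.2], [317.1, 206.9], [315.7, 206.5], [318.0, 207.2], [316.6, 206.8]]
```

```bash
cat >> h.py <<'E'
YAW=.1874
RB=np.array([[0,np.cos(YAW),np.sin(YAW)],[0,np.sin(YAW),-np.cos(YAW)],[-1,0,0.]])
E
python3 - <<'E'
from h import *
delta([.4475,.088,.25],RB)
E
```

```text
t [ 0.0495 -0.1362  0.2069] w [-91.21   0.51  -0.56]
```

```bash
python3 -m creep '[{"wx":-6,"wy":0,"wz":0,"tx":0,"ty":-0.012,"tz":0.02,"claw":0.45},{"wx":-14,"wy":0,"wz":0,"tx":0,"ty":-0.03,"tz":0.045,"claw":0.45},{"wx":-22,"wy":0,"wz":0,"tx":0.005,"ty":-0.048,"tz":0.072,"claw":0.45},{"wx":-30,"wy":0,"wz":0,"tx":0.01,"ty":-0.066,"tz":0.1,"claw":0.45},{"wx":-38,"wy":0,"wz":0,"tx":0.015,"ty":-0.084,"tz":0.127,"claw":0.45},{"wx":-46,"wy":0.2,"wz":-0.2,"tx":0.025,"ty":-0.102,"tz":0.155,"claw":0.45},{"wx":-54,"wy":0.3,"wz":-0.3,"tx":0.035,"ty":-0.12,"tz":0.183,"claw":0.45},{"wx":-62,"wy":0.4,"wz":-0.4,"tx":0.0495,"ty":-0.1362,"tz":0.2069,"claw":0.45}]'; python3 - <<'E'
from h import *
delta([.4475,.088,.25],RB);print(bot.observe()['qpos'].round(2))
E
```

```text
clock: 12.9
position: [0.4465, 0.0875, 0.2499]
tool_rot: [1.522, 1.567, -0.368]
force: [1.0, 0.7, -0.4]
grip_width: 0.047
t [-0.0001  0.0008 -0.0008] w [-29.02   0.07  -0.22]
[ 0.02  0.22 -0.4   1.96  0.11  0.97 -0.76]
```

```bash
python3 -m creep '[{"wx":-8,"wy":0,"wz":0,"tx":0,"ty":0.001,"tz":-0.001,"claw":0.45},{"wx":-16,"wy":0,"wz":0,"tx":0,"ty":0.001,"tz":-0.001,"claw":0.45},{"wx":-24,"wy":0,"wz":0,"tx":0,"ty":0.001,"tz":-0.001,"claw":0.45},{"wx":-29,"wy":0,"wz":0,"tx":0,"ty":0.001,"tz":-0.001,"claw":0.45},{"wx":-29,"wy":0,"wz":0,"tx":0,"ty":0.001,"tz":-0.001,"claw":0.45},{"wx":-29,"wy":0,"wz":0,"tx":0,"ty":0.001,"tz":-0.001,"claw":0.45}]'; python3 - <<'E'
from h import *
delta([.4475,.088,.25],RB);print(bot.observe()['qpos'].round(2));snap('wrist','w11')
E
```

```text
clock: 13.5
position: [0.4479, 0.0873, 0.2498]
tool_rot: [1.092, 1.567, -0.296]
force: [-0.5, 0.1, -0.4]
grip_width: 0.0471
t [-0.0002 -0.0003 -0.0007] w [-0.3   0.09 -0.17]
[ 0.09  0.23 -0.48  1.96  0.13  0.98 -0.28]
```

View pics/w11.png

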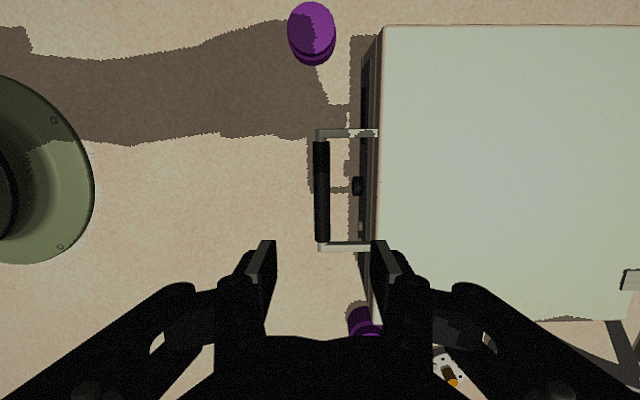

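```bash
python3 - <<'E'
from h import *
c=cal('w11')
A=atz(c,(321.5,141),.137);B=atz(c,(322,242),.137);print(A,B,np.linalg.norm(A-B),(A+B)/2)
p,r=T()
m=np.array([.6294,.1235]);
for z in(.1,.12,.05):
  q=atz(c,(352,186),z)[:2]-m;print(z,'knob left box x',q@[np.cos(YAW),np.sin(YAW)])
print(proj(c,p+r@[.1,0,0]))
E
```

```text
[0.43784966 0.13470029 0.137     ] [0.45598138 0.03840956 0.137     ] 0.09798297933205807 [0.44691552 0.08655492 0.137     ]
0.1 knob left box x -0.15407425471838634
0.12 knob left box x -0.15607309359212604
0.05 knob left box x -0.14907715753403714
[[323.30373666 196.5444381 ]]
```

```bash
python3 - <<'E'
from h import *
delta([.4435,.1066,.112],RB)
E
```

```text
t [ 0.1378 -0.0012 -0.0198] w [-0.26  0.1  -0.18]
```

```bash
python3 -m creep '[{"wx":-0.3,"wy":0,"wz":0,"tx":0,"ty":-0.001,"tz":-0.02,"claw":0.6},{"wx":-0.3,"wy":0,"wz":0,"tx":0.03,"ty":-0.001,"tz":-0.02,"claw":0.6},{"wx":-0.3,"wy":0,"wz":0,"tx":0.06,"ty":-0.001,"tz":-0.02,"claw":0.6},{"wx":-0.3,"wy":0,"wz":0,"tx":0.07,"ty":-0.001,"tz":-0.02,"claw":0.6},{"wx":-0.3,"wy":0,"wz":0,"tx":0.07,"ty":-0.001,"tz":-0.02,"claw":0.6}]'; python3 - <<'E'
from h import *
delta([.4435,.1066,.112],RB);snap('wrist','w12')
E
```

```text
clock: 14.05
position: [0.443, 0.1068, 0.1791]
tool_rot: [0.491, 1.569, -0.893]
force: [-0.2, -0.9, 0.3]
grip_width: 0.0342
t [0.0671 0.0004 0.0001] w [-0.03  0.09 -0.05]
```

View pics/w12.png

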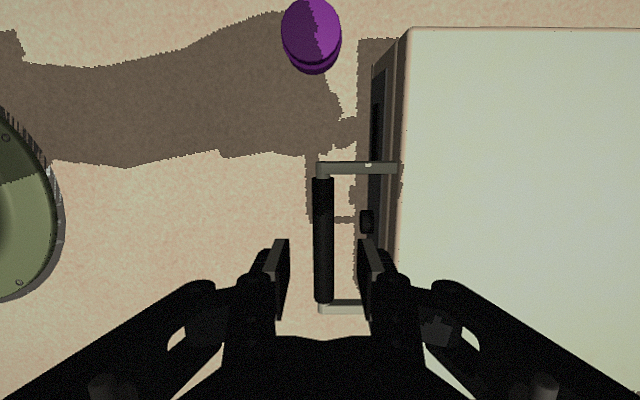

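The bar (cols 313–333) is centred between the half-closed fingers (289 and 357). Descending.

```bash
python3 -m creep '[{"wx":0,"wy":0,"wz":0,"tx":0.015,"ty":0,"tz":0,"claw":0.6},{"wx":0,"wy":0,"wz":0,"tx":0.03,"ty":0,"tz":0,"claw":0.6},{"wx":0,"wy":0,"wz":0,"tx":0.045,"ty":0,"tz":0,"claw":0.6},{"wx":0,"wy":0,"wz":0,"tx":0.055,"ty":0,"tz":0,"claw":0.6},{"wx":0,"wy":0,"wz":0,"tx":0.055,"ty":0,"tz":0,"claw":0.6}]'; python3 - <<'E'
from h import *
delta([.4435,.1066,.112],RB);snap('wrist','w13');s=snap('side','s13');cv2.imwrite('pics/s13a.png',cv2.convertScaleAbs(cv2.resize(s[100:240,200:380],None,fx=4,fy=4,interpolation=2),alpha=1.8))
E
```

```text
clock: 14.6
position: [0.4438, 0.1068, 0.1251]
tool_rot: [0.923, 1.568, -0.461]
force: [-0.3, 0.1, -0.1]
grip_width: 0.0339
t [ 0.0131 -0.0004  0.0002] w [-0.04  0.09 -0.12]
```

View pics/w13.png

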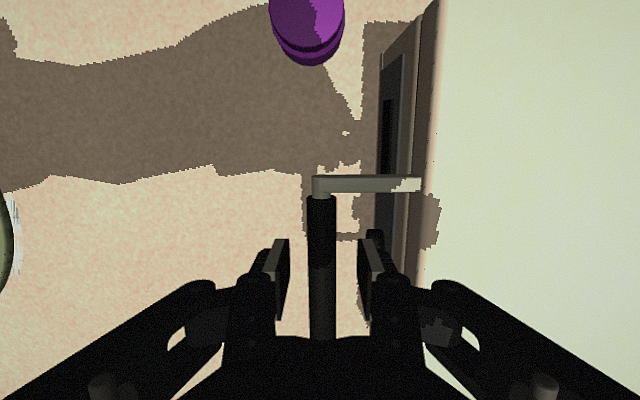

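View pics/s13a.png

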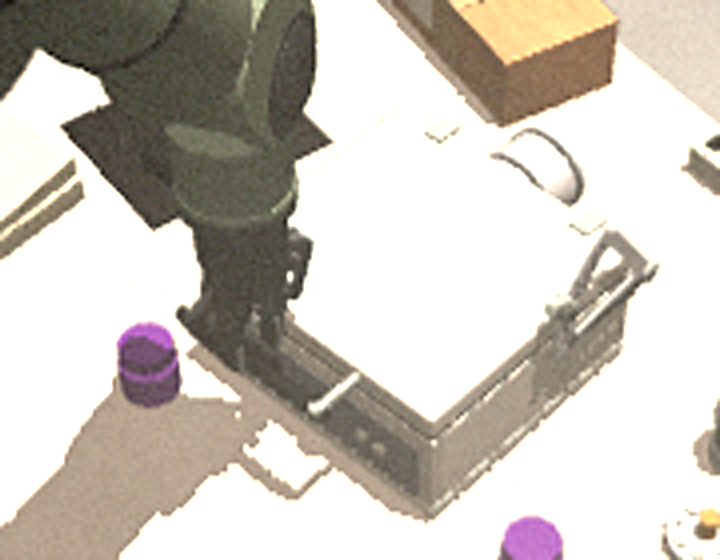

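```bash
python3 -m creep '[{"wx":0,"wy":0,"wz":0,"tx":0.008,"ty":0,"tz":0,"claw":0.6},{"wx":0,"wy":0,"wz":0,"tx":0.015,"ty":0,"tz":0,"claw":0.6},{"wx":0,"wy":0,"wz":0,"tx":0.02,"ty":0,"tz":0,"claw":0.6},{"wx":0,"wy":0,"wz":0,"tx":0.025,"ty":0,"tz":0,"claw":0.6},{"wx":0,"wy":0,"wz":0,"tx":0.025,"ty":0,"tz":0,"claw":0.6}]'; python3 - <<'E'
from h import *
delta([.4435,.1066,.100],RB);snap('wrist','w14');s=snap('side','s14');cv2.imwrite('pics/s14a.png',cv2.convertScaleAbs(cv2.resize(s[140:210,230:310],None,fx=8,fy=8,interpolation=2),alpha=2.5))
E
```

```text
clock: 15.2
position: [0.444, 0.107, 0.1003]
tool_rot: [0.983, 1.568, -0.401]
force: [-0.4, -0.7, 0.1]
grip_width: 0.0341
t [ 0.0003 -0.0005  0.0003] w [-0.02  0.09 -0.13]
```

View pics/w14.png

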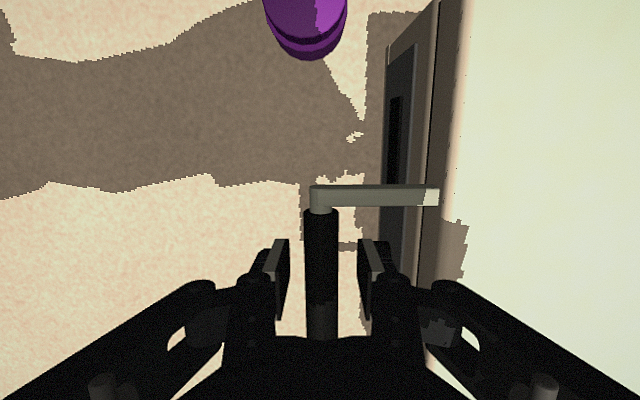

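View pics/s14a.png

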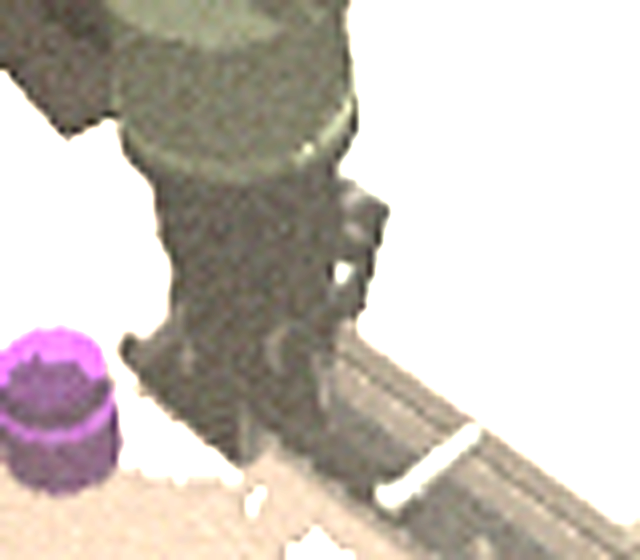

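```bash
python3 -m creep '[{"wx":0,"wy":0,"wz":0,"tx":0.003,"ty":0,"tz":0,"claw":0.7},{"wx":0,"wy":0,"wz":0,"tx":0.003,"ty":0,"tz":0,"claw":0.9},{"wx":0,"wy":0,"wz":0,"tx":0.003,"ty":0,"tz":0,"claw":0.9},{"wx":0,"wy":0,"wz":0,"tx":0.003,"ty":0,"tz":0,"claw":0.9},{"wx":0,"wy":0,"wz":0,"tx":0.003,"ty":0,"tz":0,"claw":0.9}]' 70; python3 - <<'E'
from h import *
delta([.4435,.1066,.100],RB);snap('wrist','w15')
E
```

```text
clock: 15.8
position: [0.4432, 0.1069, 0.0976]
tool_rot: [0.559, 1.569, -0.824]
force: [-5.3, -0.7, 1.8]
grip_width: 0.0139
t [-0.0024  0.0003  0.0003] w [-0.01  0.1  -0.07]
```

View pics/w15.png

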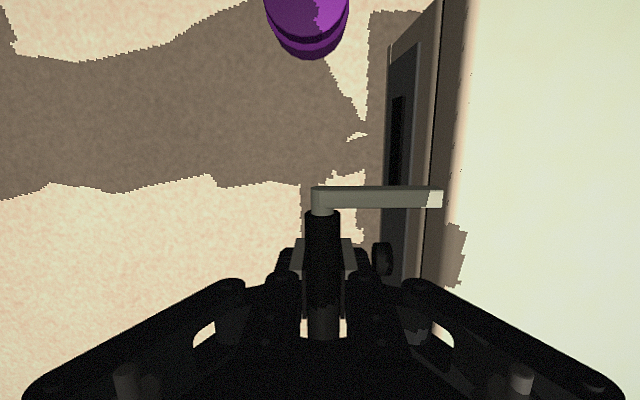

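```bash
python3 - <<'E'
import numpy as np
for t in (1,2.5,4.5,6.5,8.5,10.5,12.5,14,15,16,17,18,19,20,21,22,22.5,23,23.5,24):
  a=np.radians(t);print(t,'ty',round(.327*(1-np.cos(a))+.016*np.sin(a),4),'tx',-round(.327*np.sin(a)+.016*(np.cos(a)-1),4))
E
```

```text
1 ty 0.0003 tx -0.0057
2.5 ty 0.001 tx -0.0142
4.5 ty 0.0023 tx -0.0256
6.5 ty 0.0039 tx -0.0369
8.5 ty 0.006 tx -0.0482
10.5 ty 0.0084 tx -0.0593
12.5 ty 0.0112 tx -0.0704
14 ty 0.0136 tx -0.0786
15 ty 0.0153 tx -0.0841
16 ty 0.0171 tx -0.0895
17 ty 0.019 tx -0.0949
18 ty 0.0209 tx -0.1003
19 ty 0.023 tx -0.1056
20 ty 0.0252 tx -0.1109
21 ty 0.0275 tx -0.1161
22 ty 0.0298 tx -0.1213
22.5 ty 0.031 tx -0.1239
23 ty 0.0322 tx -0.1265
23.5 ty 0.0335 tx -0.1291
24 ty 0.0348 tx -0.1316
```

```bash
python3 -m creep '[{"wx":0,"wy":0,"wz":0,"tx":-0.0057,"ty":0.0003,"tz":0,"claw":0.9},{"wx":0,"wy":0,"wz":0,"tx":-0.0142,"ty":0.001,"tz":0,"claw":0.9},{"wx":0,"wy":0,"wz":0,"tx":-0.0256,"ty":0.0023,"tz":0,"claw":0.9},{"wx":0,"wy":0,"wz":0,"tx":-0.0369,"ty":0.0039,"tz":0,"claw":0.9},{"wx":0,"wy":0,"wz":0,"tx":-0.0369,"ty":0.0039,"tz":0,"claw":0.9}]'; python3 - <<'E'
from h import *
P0=np.array([.4432,.1069,.0976]);p,r=T();d=RB.T@(p-P0);print(d.round(4),bot.observe()['force'])
snap('wrist','w16')
E
```

```text
clock: 16.35
position: [0.4471, 0.1076, 0.1361]
tool_rot: [0.771, 1.568, -0.613]
force: [-2.7, 0.3, -7.1]
grip_width: 0.0136
[-0.0385  0.004  -0.    ] [-2.69105213  0.29099595 -7.13495945]
```

View pics/w16.png

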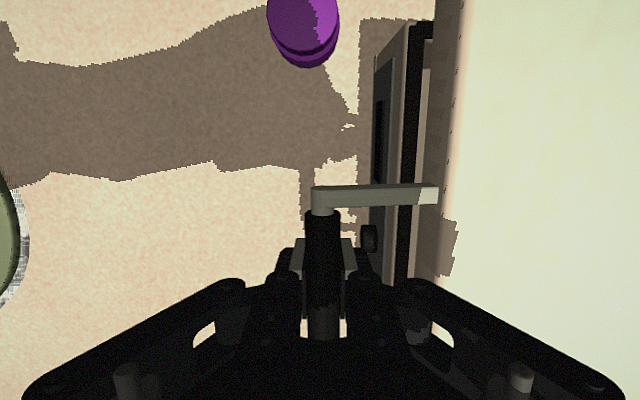

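```bash
python3 -m creep '[{"wx":0,"wy":0,"wz":0,"tx":-0.0097,"ty":0.002,"tz":0,"claw":0.9},{"wx":0,"wy":0,"wz":0,"tx":-0.0208,"ty":0.0044,"tz":0,"claw":0.9},{"wx":0,"wy":0,"wz":0,"tx":-0.0319,"ty":0.0072,"tz":0,"claw":0.9},{"wx":0,"wy":0,"wz":0,"tx":-0.0429,"ty":0.0104,"tz":0,"claw":0.9},{"wx":0,"wy":0,"wz":0,"tx":-0.0537,"ty":0.014,"tz":0,"claw":0.9},{"wx":0,"wy":0,"wz":0,"tx":-0.0618,"ty":0.0169,"tz":0,"claw":0.9},{"wx":0,"wy":0,"wz":0,"tx":-0.0671,"ty":0.019,"tz":0,"claw":0.9},{"wx":0,"wy":0,"wz":0,"tx":-0.0724,"ty":0.0212,"tz":0,"claw":0.9}]';python3 -m creep '[{"wx":0,"wy":0,"wz":0,"tx":0,"ty":0,"tz":0,"claw":0.9},{"wx":0,"wy":0,"wz":0,"tx":0,"ty":0,"tz":0,"claw":0.9}]'; python3 - <<'E'
from h import *
P0=np.array([.4432,.1069,.0976]);p,r=T();d=RB.T@(p-P0);print(d.round(4),bot.observe()['force'].round(1))
from scipy.optimize import brentq
f=lambda a:.327*np.sin(a)+.016*(np.cos(a)-1)
a=brentq(lambda a:f(a)+d[0],0,1);print(np.degrees(a),'ty exp',.327*(1-np.cos(a))+.016*np.sin(a))
s=snap('side','s17');cv2.imwrite('pics/s17a.png',cv2.convertScaleAbs(cv2.resize(s[145:200,320:375],None,fx=11,fy=11,interpolation=2),alpha=1.6))
cv2.imwrite('pics/s17b.png',cv2.resize(s[80:240,200:400],None,fx=4,fy=3.7))
E
```

```text
clock: 17.2
position: [0.4675, 0.1117, 0.2087]
tool_rot: [0.534, 1.568, -0.85]
force: [-6.3, 1.3, -6.0]
grip_width: 0.0135
clock: 17.4
position: [0.4677, 0.1117, 0.2091]
tool_rot: [0.635, 1.568, -0.749]
force: [-3.5, 0.9, -7.3]
grip_width: 0.0137
[-0.1115  0.0249 -0.0002] [-3.5  0.9 -7.3]
20.12319084201142 ty exp 0.02546632626728486
```

View pics/s17a.png

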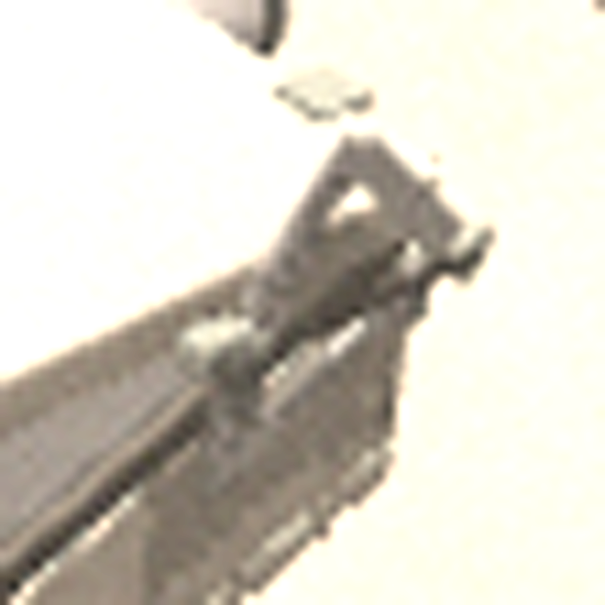

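View pics/s17b.png

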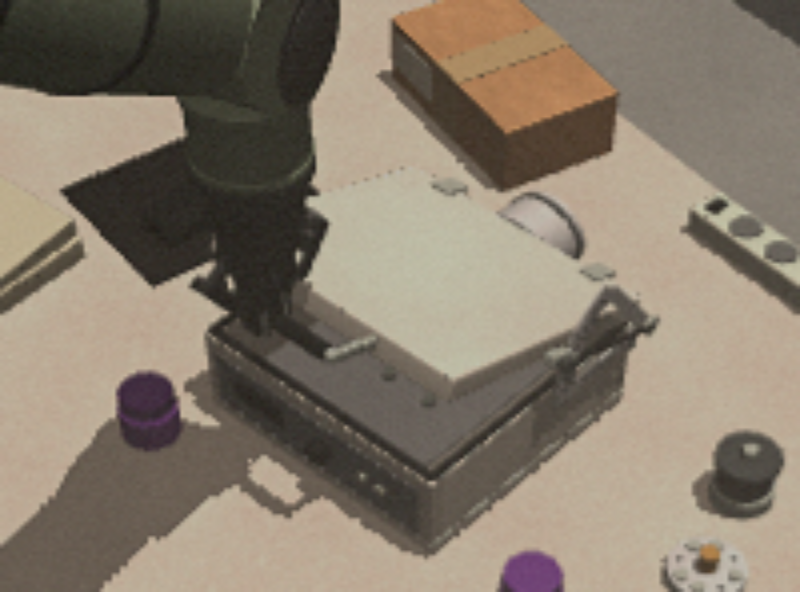

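The needle is now just short of the clip. Arc and kinematics give about 20.1°. Stepping on to about 23°.

```bash
python3 -m creep '[{"wx":0,"wy":0,"wz":0,"tx":-0.005,"ty":0.0022,"tz":0,"claw":0.9},{"wx":0,"wy":0,"wz":0,"tx":-0.0098,"ty":0.0044,"tz":0,"claw":0.9},{"wx":0,"wy":0,"wz":0,"tx":-0.0135,"ty":0.0062,"tz":0,"claw":0.9},{"wx":0,"wy":0,"wz":0,"tx":-0.015,"ty":0.0069,"tz":0,"claw":0.9},{"wx":0,"wy":0,"wz":0,"tx":-0.015,"ty":0.0069,"tz":0,"claw":0.9}]'; python3 - <<'E'
from h import *
from scipy.optimize import brentq
P0=np.array([.4432,.1069,.0976]);p,r=T();d=RB.T@(p-P0);print(d.round(4),bot.observe()['force'].round(1))
f=lambda a:.327*np.sin(a)+.016*(np.cos(a)-1)
a=brentq(lambda a:f(a)+d[0],0,1);print(np.degrees(a),'ty exp',.327*(1-np.cos(a))+.016*np.sin(a))
im=[snap('side','s18_%d'%i).astype(float) for i in range(3)]+[cv2.imread('pics/s18_0.png').astype(float)*0]
m=(im[0]+im[1]+im[2])/3;cv2.imwrite('pics/s18m.png',m.astype('uint8'))
cv2.imwrite('pics/s18a.png',cv2.convertScaleAbs(cv2.resize(m[155:190,325:370],None,fx=15,fy=15,interpolation=2),alpha=1.6))
w=snap('wrist','w18');t=snap('top','t18')
E
```

```text
clock: 17.95
position: [0.4744, 0.113, 0.2243]
tool_rot: [0.519, 1.568, -0.865]
force: [-4.0, -0.0, -5.8]
grip_width: 0.0134
[-0.1267  0.0317 -0.0002] [-4.  -0.  -5.8]
23.037397433343344 ty exp 0.03233968284000308
```

View pics/s18a.png

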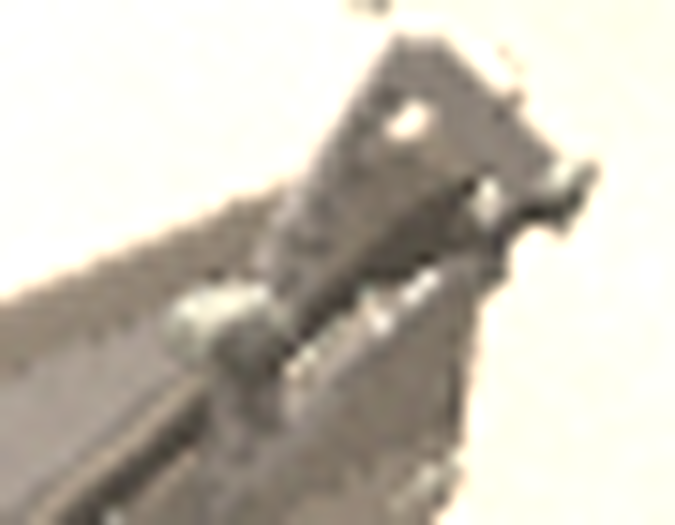

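View pics/w18.png

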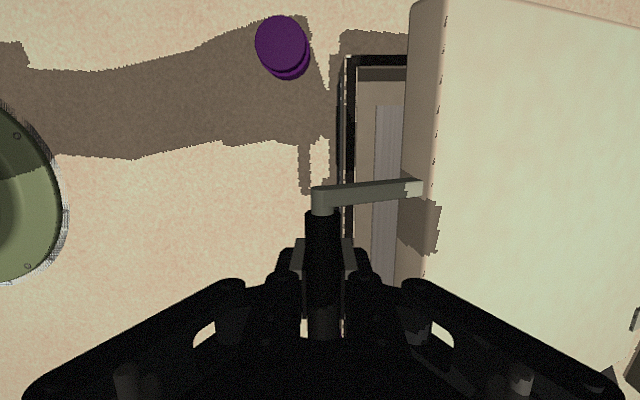

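```bash
python3 - <<'E' | tail -n +3
from fit import *
cs=cal('s18_0');k=lambda P:((proj(cs,P)-[325,155]+.5)*15).round()
for a in(21,22,23,24,25):print(a,'needle base/tip',k([pt(b,a,.02,.155),pt(b,a,.116,.155)]).tolist(),'prong',k([pt(b,a,.118,.155),pt(b,a,.126,.155)]).tolist())
print('plate 30,50 outer',k([pt(b,0,.125,.1493),pt(b,50,.117,.1493)]).tolist(), 'hinge',k([pt(b,0,0,.158)]))
E
python3 - <<'E'
import cv2,numpy as np,os
os.chdir('.')
m=cv2.imread('pics/s18m.png').astype(float)[168:186,332:362]
m=np.clip((m-10)*2.2,0,255).astype('uint8');cv2.imwrite('pics/s18c.png',cv2.resize(m,None,fx=24,fy=24,interpolation=0))
E
```

```text
21 needle base/tip [[527.0, 207.0], [294.0, 315.0]] prong [[289.0, 317.0], [269.0, 326.0]]
22 needle base/tip [[527.0, 206.0], [297.0, 307.0]] prong [[292.0, 310.0], [271.0, 318.0]]
23 needle base/tip [[527.0, 205.0], [299.0, 300.0]] prong [[294.0, 302.0], [274.0, 310.0]]
24 needle base/tip [[528.0, 204.0], [302.0, 293.0]] prong [[297.0, 295.0], [277.0, 302.0]]
25 needle base/tip [[528.0, 202.0], [305.0, 285.0]] prong [[300.0, 287.0], [281.0, 294.0]]
plate 30,50 outer [[218.0, 460.0], [382.0, 81.0]] hinge [[582. 192.]]
```

View pics/s18c.png

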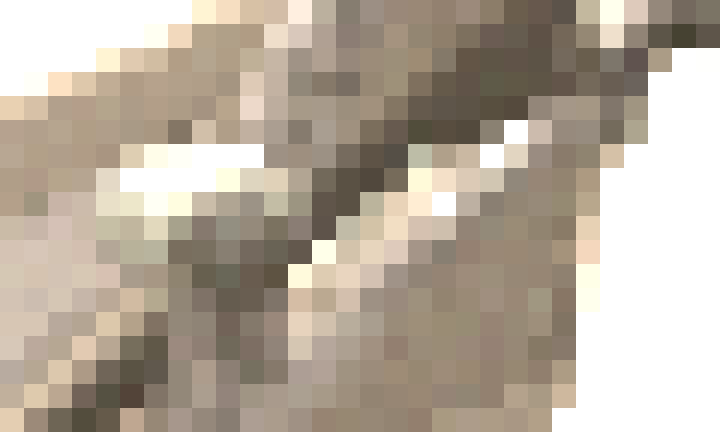

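```bash
python3 - <<'E'
import cv2,numpy as np
a=cv2.imread('pics/s17.png').astype(float);b=cv2.imread('pics/s18m.png').astype(float);s=cv2.imread('pics/s14.png').astype(float)
f=lambda x:cv2.resize(np.clip(x,0,255).astype('uint8')[155:190,325:370],None,fx=8,fy=16,interpolation=0) if 0 else cv2.resize(np.clip(x,0,255).astype('uint8')[158:186,335:370],None,fx=11,fy=11,interpolation=0)
top=np.hstack([f((s-10)*2),f((b-10)*2)]);bot=np.hstack([f(128+3*(b-s)),f(128+4*(b-a))])
o=np.vstack([top,bot]);print(o.shape);cv2.imwrite('pics/d18.png',o[:600,:800])
E
```

```text
(616, 770, 3)
```

View pics/d18.png

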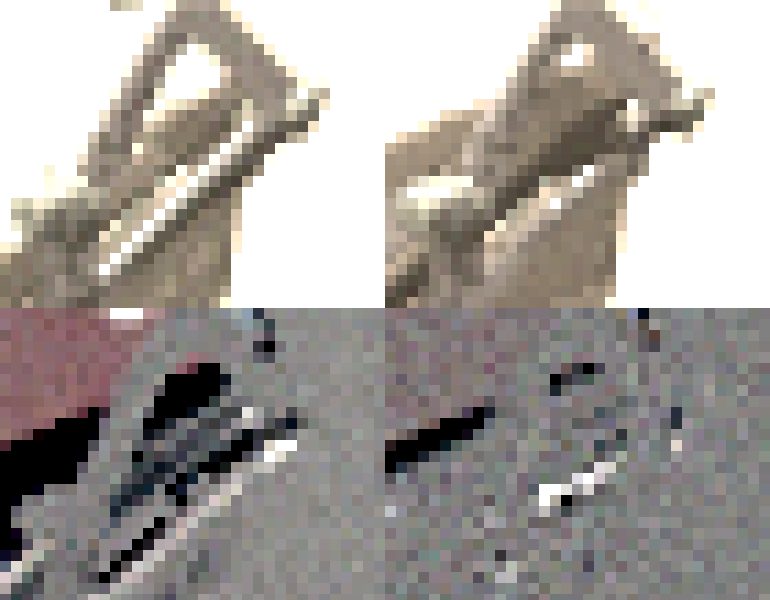

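```bash
python3 -m creep '[{"wx":0,"wy":0,"wz":0,"tx":-0.0012,"ty":0.0006,"tz":0,"claw":0.9},{"wx":0,"wy":0,"wz":0,"tx":-0.0024,"ty":0.0011,"tz":0,"claw":0.9},{"wx":0,"wy":0,"wz":0,"tx":-0.0024,"ty":0.0011,"tz":0,"claw":0.9},{"wx":0,"wy":0,"wz":0,"tx":-0.0024,"ty":0.0011,"tz":0,"claw":0.9}]'; python3 - <<'E'
from h import *
from scipy.optimize import brentq
P0=np.array([.4432,.1069,.0976]);p,r=T();d=RB.T@(p-P0);print(d.round(4),bot.observe()['force'].round(1))
f=lambda a:.327*np.sin(a)+.016*(np.cos(a)-1)
a=brentq(lambda a:f(a)+d[0],0,1);print(np.degrees(a))
w=snap('wrist','w19');t=snap('top','t19')
# lid corner check
b=[.6294,.1235,YAW,.0008];c=cal('w19')
def lp(a,x,y,z):
  X=.142-x*np.cos(a)+z*np.sin(a);Z=.1208+x*np.sin(a)+z*np.cos(a);cs,sn=np.cos(YAW),np.sin(YAW)
  return [b[0]+cs*X-sn*y,b[1]+sn*X+cs*y,Z]
for q in(22.5,23.5,24.5):
  q=np.radians(q);print(proj(c,[lp(q,.277,.14,.028),lp(q,.277,.14,0),lp(q,.327,.048,.016),lp(q,.277,0.05,.016)]).round(1).tolist())
E
```

```text
clock: 18.6
position: [0.4754, 0.1133, 0.2265]
tool_rot: [0.506, 1.568, -0.877]
force: [-3.7, -0.4, -5.5]
grip_width: 0.0141
[-0.1289  0.0328 -0.0002] [-3.7 -0.4 -5.5]
23.46407206222646
[[449.4, -20.4], [405.5, 3.1], [322.0, 207.2], [413.0, 192.8]]
[[459.9, -25.2], [412.1, -0.3], [327.8, 210.6], [419.9, 194.8]]
[[471.3, -30.3], [419.2, -4.0], [334.2, 214.2], [427.2, 197.0]]
```

View pics/w19.png

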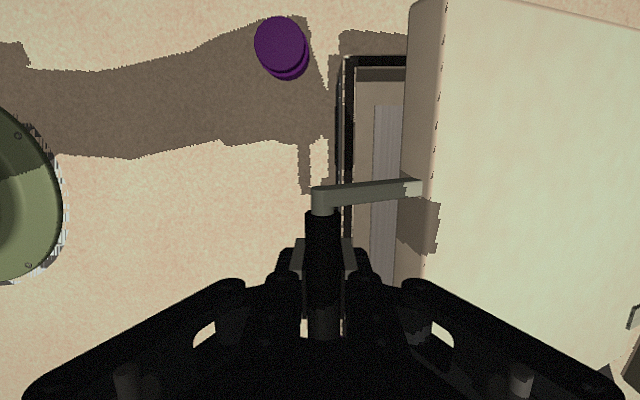

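View pics/t19.png

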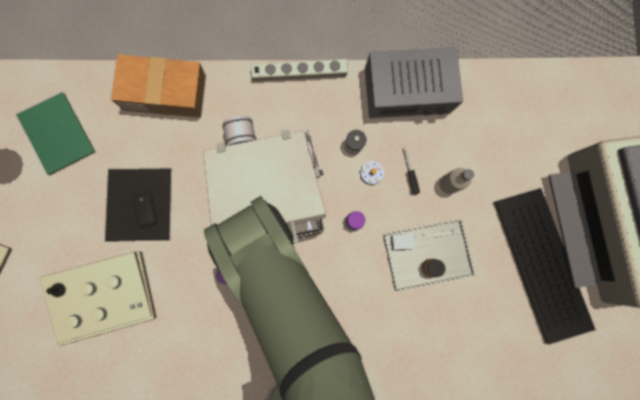

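```bash
python3 - <<'E'
from h import *
b=[.6294,.1235,YAW,.0008]
def lp(a,x,y,z):
  X=.142-x*np.cos(a)+z*np.sin(a);Z=.1208+x*np.sin(a)+z*np.cos(a);cs,sn=np.cos(YAW),np.sin(YAW)
  return [b[0]+cs*X-sn*y,b[1]+sn*X+cs*y,Z]
for n,qs in(('w15',(0,)),('w16',(6.8,)),('w19',(23,23.5))):
  c=cal(n)
  for q in qs:
    q=np.radians(q);print(n,proj(c,[lp(q,.327,.048,.016),lp(q,.277,.05,.016),lp(q,.277,.14,0),lp(q,.277,.14,.028)]).round(1).tolist())
E
```

```text
w15 [[326.1, 209.9], [442.0, 205.4], [449.0, -17.7], [484.0, -55.5]]
w16 [[326.6, 210.0], [436.7, 201.8], [438.7, -12.0], [478.8, -45.9]]
w19 [[324.8, 208.9], [416.4, 193.8], [408.7, 1.4], [454.6, -22.8]]
w19 [[327.8, 210.6], [419.9, 194.8], [412.1, -0.3], [459.9, -25.2]]
```

```bash
for i in 1 2; do python3 -m creep '[{"wx":0,"wy":0,"wz":0,"tx":0,"ty":0,"tz":0,"claw":0.9},{"wx":0,"wy":0,"wz":0,"tx":0,"ty":0,"tz":0,"claw":0.9},{"wx":0,"wy":0,"wz":0,"tx":0,"ty":0,"tz":0,"claw":0.9},{"wx":0,"wy":0,"wz":0,"tx":0,"ty":0,"tz":0,"claw":0.9},{"wx":0,"wy":0,"wz":0,"tx":0,"ty":0,"tz":0,"claw":0.9},{"wx":0,"wy":0,"wz":0,"tx":0,"ty":0,"tz":0,"claw":0.9},{"wx":0,"wy":0,"wz":0,"tx":0,"ty":0,"tz":0,"claw":0.9},{"wx":0,"wy":0,"wz":0,"tx":0,"ty":0,"tz":0,"claw":0.9}]'; done; python3 - <<'E'
from h import *
from scipy.optimize import brentq
P0=np.array([.4432,.1069,.0976]);p,r=T();d=RB.T@(p-P0)
f=lambda a:.327*np.sin(a)+.016*(np.cos(a)-1)
print(d.round(4),np.degrees(brentq(lambda a:f(a)+d[0],0,1)),bot.observe()['qd'].round(4))
t=cv2.imread('pics/t19.png');cv2.imwrite('pics/t19b.png',cv2.resize(t[210:300,370:490],None,fx=6,fy=6))
E
```

```text
clock: 19.5
position: [0.4753, 0.1132, 0.2264]
tool_rot: [0.483, 1.569, -0.901]
force: [-3.6, 0.5, -6.9]
grip_width: 0.0136
clock: 20.3
position: [0.4753, 0.1132, 0.2264]
tool_rot: [0.484, 1.569, -0.9]
force: [-3.5, 1.0, -6.2]
grip_width: 0.0135
[-0.1288  0.0328 -0.0002] 23.453377547650344 [ 0.0003 -0.0004 -0.0016  0.0008  0.0022  0.0004 -0.0003]
```

View pics/t19b.png

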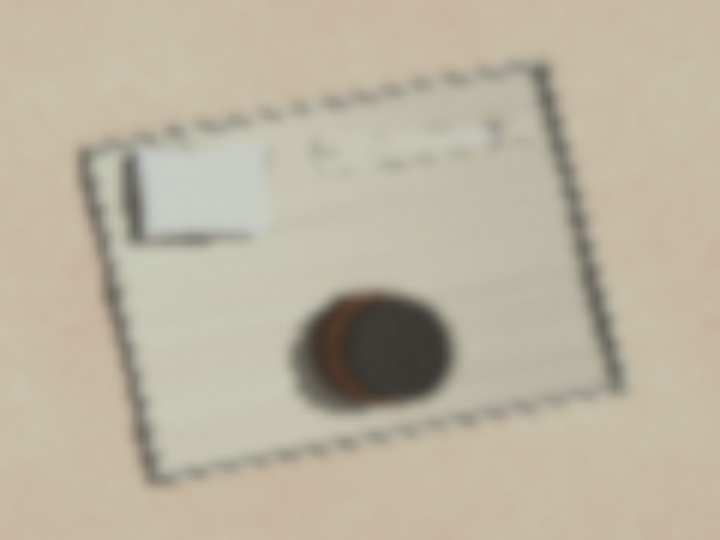

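The jar is upright in the near half of the tray, and the stub box and tweezers have not moved. The lid is steady at 23.45°, so I'm handing in.

```bash
python3 - <<'E'
from h import *
print(bot.job_done());print(bot.observe()['clock'])
E
```

```text
the job is handed in; nothing more can be done
None
the job is handed in; nothing more can be done
```

The jar is upright in the empty near half of the tray, and I handed in at about 20 s with the arm still holding the lid at the index. I took the jar by its cap and then lifted the lid by its bar along the hinge arc.

**Index and lid angle:** The clip measured about 23.5° (0.41 rad) in a wrist picture from the cleaner's right, give or take half a degree. The quadrant's ticks and the needle fitted that picture to within about 0.6 pixels. At hand-in the bar's travel put the lid at 23.45°. It had held still for 1.6 s with about 6–7 N on the bar, and no lid angle I read on the way up was above 23.5°.

**Tray and desk:** The last top picture shows the jar standing in the near half, with the stub box and tweezers where they were. Nothing else looked moved in it.

**Checks that failed or disagreed:**
- **Needle against clip:** I couldn't confirm it directly. The side camera was too coarse to separate them and seemed several mm off. The wrist picture of the bar gave 23.2–23.7°.
- **Setting the jar down:** the tool read 30 then about 40 N as the jar met the tray floor. I backed off before opening, so this was firmer than intended.
- **Fingertips:** they looked about 25 mm farther back than described, which is why the grip was on the cap and I went lower on the bar.

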